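# Take the shelf pile apart

### The arm

A 6-joint arm with a two-finger parallel gripper is mounted at the origin on the work surface. World frame = base frame: x ahead of the robot, y to its left, z up, the work surface at z = 0. Lengths are in m, angles in rad, forces in N, time in s.
With the tool pointing down it reaches from about 0.4 to 0.825 m from the base axis. Payload 7 kg.
Tool frame: the origin (TCP) lies on the mounting face of the last link; the fingertips stand 178 mm ahead of it and the grasp point (between the pads) lies 159 mm ahead of it; z points along the fingers, y is the direction in which the jaws open and shut (so a half turn about z gives the same grasp; the last joint's range is limited). The gripper opens to 88 mm and grips with 3 to 60 N. Pads are 19 mm wide; open, the fingers measure 130 mm over their backs; the gripper's body (78 mm by 193 mm) begins 47 mm behind the grasp point.
Start: joints at [-1.002, 0.359, 0.012, 0, -1.224, -0.288], TCP at [0.187, -0.649, 0.405] pointing down, gripper open.
Joint ranges: [-3.07, 3.07], [-1.43, 2.12], [-1.02, 1.25], [-3.03, 1.67], [-3.05, -0], [-3.03, 3.03]. Speed limits (rad/s): [2.39, 2.39, 3.01, 3.14, 3.14, 3.14].

### API

Orientations are given as [roll, pitch, yaw] about the fixed x, y, z axes, in that order (R = Rz(yaw) Ry(pitch) Rx(roll)).
In Python, from station import * gives the robot as it stands.
- The arm moves only by the tool arm_command, never from a script. Its argument "targets" is a list of rows, each a list of 3 entries, a list of its own where there are three numbers: the turn, a rotation vector about the world's x, y, z in rad, then the shift along the world's x, y, z in mm, then the closure, from 0 (fully open) to 1 (shut). In form: [[[wx, wy, wz], [tx, ty, tz], fingers], ...]. A call has 1 to 8 rows; each row shifts and turns the commanded pose from where the row before left it; what a row does not reach is not made up. A row lasts 1/10 s, in which the tool goes at most 50 mm and 8.59 degrees, less where a joint would pass 70% of its speed; a pose out of reach is approached as far as the arm can. A call with a gripper value outside its range is refused whole. The fingers move at their own pace and stop on an object; "squeeze" is the grip in N (left out, the last holds). Time passes only in rows, so rows that do not move let the fingers close. It gives the time, the measured TCP pose, the force and the opening at its end, in the units of the state.
- get_state(): the state, without advancing time (a new reading comes with each control period).
- grab_frame(name): name is "side" or "top" or "wrist"; returns (picture, depth): 420x560x3 uint8, red, green, blue; 420x560 float32, m along the optical axis (not along the pixel's ray), 0 where there is no reading.
- camera_params(name): a dict with "mtx" (3x3 intrinsics, pixels), "eye" and "orientation" of the camera in the world. Camera axes: x right, y down, z forward; pixel columns grow to the right and rows downward; lengths in m; the calibration is good to about 2 mm. A picture is of the moment at which its call begins: read the wrist's pose just before it. camera_params takes no time and is no camera call; for the wrist camera it gives the pose at the moment of the call.
- job_done(): hands the job in, once; it reports no verdict.
The state is a dict: "t": time; "q": joint angles; "qd": joint speeds; "joint_efforts": joint torques, N m; "eef_pos": TCP position; "ee_rot": TCP orientation; "force": force on the tool from outside, world axes, zero at the start; "moment": the same for the moment, N m; "width": finger opening in m.
Only numpy, scipy, OpenCV 4.12 (cv2) and the standard library are available. Lean on these libraries where they do the work, as an engineer would, in place of code of your own. Each camera call takes 0.05 s, during which the arm holds its last target.

### The job

Take apart the pile on the silver tin and put everything where it belongs, each upright, level and centred: the red lantern on the dark square wooden mat, the steel lid on the glass teapot with its plug in the mouth, the small saucer on the empty grey felt disc beside its twin, and the long octagonal tin on the cake stand. Set things down gently, without dropping any or tipping any over.

Things in the scene. Friction and masses are not known exactly. Their poses are not given: they have to be found in the camera images.
- lantern: Small square red plastic lantern with clear panes, 32 x 32 mm in plan, straight sides 52 mm high, with a roof and a wire loop to 67 mm (those are only for looks: grip the sides). At the start it stands inside the saucer on the pile. Origin: centre of its underside; z up, x and y square to its sides. About 50 g.
- lid: Stainless steel teapot lid with a black knob. From the bottom: a locating plug 30 mm in diameter and 6 mm high, a disc 64 mm in diameter and 5 mm thick, a knob 16 mm in diameter and 22 mm high (33 mm in all). At the start it lies on one end of the tin. Origin: centre of the plug's underside; z up along the knob. About 70 g.
- saucer: Small round white ceramic saucer, 62 mm in diameter, 16 mm high; outer wall upright from 4 to 16 mm above the foot, 3 mm thick, inner floor 4 mm above the foot. Starts on one end of the tin with the lantern in it. Origin: centre of its underside; z up. About 60 g. (Its identical twin is fixed on the tray.)
- tin: Silver gift tin, a long octagon 144 mm (its x) by 64 mm (its y) with 18 mm cut corners, 40 mm high, closed, flat top. It carries the pile: saucer and lid start on its top about 37 mm to either side of its middle along x; which is at which end varies. Origin: centre of its underside; z up. About 220 g. Can be gripped across its 64 mm width.
- trivet: Dark square wooden mat, 100 x 100 mm, 10 mm thick, fixed: the lantern's place. Origin: centre of its underside, so its top is at z = 10 mm.
- teapot: Round clear glass teapot without lid, fixed, 112 mm across, steel collar at the mouth: 46 mm inside, 54 mm outside, rim 90 mm above the table. Spout to +x and black handle to -x reach 85 mm from the axis, not above 85 mm. Origin: centre of its underside. The lid's disc rests on the rim with the plug in the mouth, the lid's origin then 84 mm above the teapot's.
- tray: Light wooden board, 170 x 84 mm, 10 mm thick, fixed, two saucer places along its x: a round grey felt disc 68 mm across, flush with the top, which is the empty one, and 86 mm from it towards +x the twin saucer, its rim 26 mm above the table. Origin: under the centre of the felt disc, at the board's underside, so the disc is at z = 10 mm.
- cake_stand: Stainless steel cake stand, fixed: flat round plate 170 mm in diameter on a foot, its top 70 mm above the table. Origin: centre of its foot's underside, below the plate's centre.

How it is judged:
By the outcome, as a careful person would: the job done as asked, in the order asked, and still so for the second after the job is handed in, with the robot touching nothing.
It also fails if it takes over 136 s, if anything falls off the work surface, if the arm or the gripper's body presses on something with over 40 N, if the wrist force passes 120 N, or if a joint passes its speed limit or range.

## Working session

There is one attempt and no reset: what is moved stays moved. The work goes in short steps, Python scripts to look and compute and a tool call to move; the robot and the scene stay as the last step left them, time stands still between calls to the robot, and variables do not carry over. Pictures are saved under pics/ and viewed, and the job is handed in when it is done.

Besides the shell and the picture viewer there is one more tool, called after "Emit:" in YAML: its name, and indented under it one key for each argument. arm_command: Moves the arm, as the interface text tells. Its arguments: {"type":"object","properties":{"targets":{"type":"array"},"squeeze":{"type":"number"}},"required":["targets"]}

```bash
ls; mkdir -p pics; python3 - <<'E'
from station import *
import cv2, numpy as np
s=get_state(); print({k:np.round(v,3).tolist() for k,v in s.items()})
for n in ["side","top","wrist"]:
    c=camera_params(n); print(n,{k:np.round(v,4).tolist() for k,v in c.items()})
    im,d=grab_frame(n); cv2.imwrite(f"pics/{n}0.png",im[:,:,::-1]); np.save(f"pics/{n}0.npy",d)
    np.save(f"pics/{n}0_im.npy",im)
print(get_state()["t"])
E
```

```text
pics
{'t': 0.0, 'q': [-1.002, 0.359, 0.011, -0.0, -1.224, -0.288], 'qd': [0.0, 0.0, 0.001, -0.002, -0.0, -0.0], 'joint_efforts': [0.002, -58.272, 29.307, 6.997, 0.007, -0.0], 'eef_pos': [0.187, -0.648, 0.404], 'ee_rot': [3.14, -0.0, -2.861], 'force': [0.374, -0.156, -0.237], 'moment': [0.016, -0.008, 0.061], 'width': 0.088}
side {'mtx': [[535.4421, 0.0, 273.9127], [0.0, 535.4421, 213.9578], [0.0, 0.0, 1.0]], 'eye': [0.2012, 1.0142, 0.8231], 'orientation': [-2.19, -0.0183, -2.8185]}
top {'mtx': [[536.361, 0.0, 275.2782], [0.0, 536.361, 207.284], [0.0, 0.0, 1.0]], 'eye': [0.2901, -0.0206, 1.2241], 'orientation': [-2.9193, 0.0028, -1.5432]}
wrist {'mtx': [[337.1745, 0.0, 276.7927], [0.0, 337.1745, 208.7233], [0.0, 0.0, 1.0]], 'eye': [0.1197, -0.6665, 0.384], 'orientation': [2.8802, -0.0017, 1.8514]}
0.15
```

View pics/top0.png

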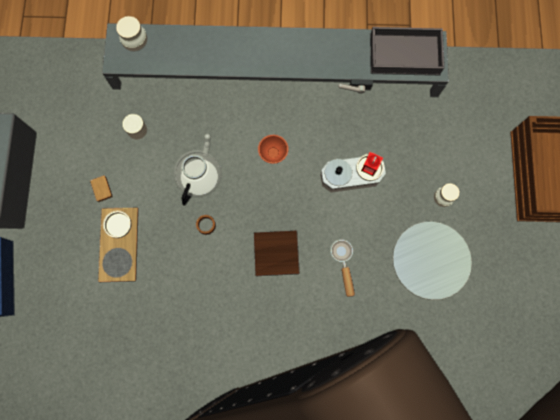

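View pics/side0.png

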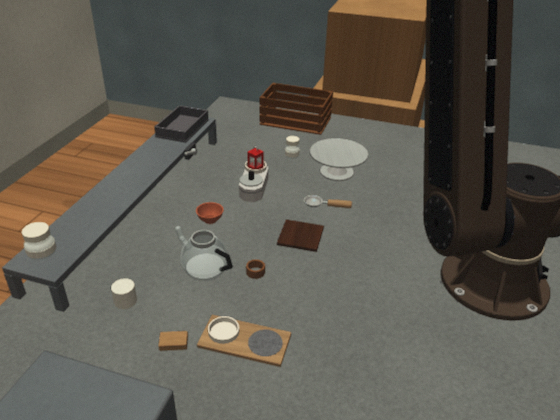

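View pics/wrist0.png

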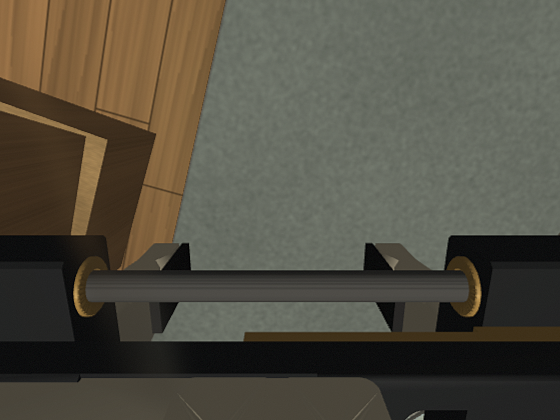

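Top view: the tin lies at about (352,172) with the lid at (339,171) and the lantern in the saucer at (371,166). The trivet is at (276,253), the felt disc at (117,262), the twin saucer at (117,224), the teapot mouth at (194,168) and the cake stand at (432,260). I'll measure these now.

```bash
cat > h.py <<'E'
import numpy as np, cv2
from scipy.spatial.transform import Rotation as R
from station import *
def cam(n):
    c=camera_params(n); c=dict(c); c['R']=R.from_euler('xyz',c['orientation']).as_matrix(); return c
def ray(c,uv,z):
    uv=np.atleast_2d(uv).astype(float); K=c['mtx']
    d=np.c_[(uv[:,0]-K[0][2])/K[0][0],(uv[:,1]-K[1][2])/K[1][1],np.ones(len(uv))]@c['R'].T
    e=np.array(c['eye']); return (e+d*((z-e[2])/d[:,2])[:,None])
def proj(c,p):
    p=(np.atleast_2d(p)-np.array(c['eye']))@c['R']; K=np.array(c['mtx'])
    return np.c_[p[:,0]/p[:,2]*K[0,0]+K[0,2],p[:,1]/p[:,2]*K[1,1]+K[1,2]]
def cloud(c,d):
    v,u=np.mgrid[:d.shape[0],:d.shape[1]]; K=c['mtx']
    P=np.stack([(u-K[0][2])/K[0][0]*d,(v-K[1][2])/K[1][1]*d,d],-1)
    return P@c['R'].T+np.array(c['eye'])
def big(m,roi=None,k=0):
    m=m.astype(np.uint8)
    if roi is not None:
        z=np.zeros_like(m); a,b,x,y=roi; z[b:y,a:x]=m[b:y,a:x]; m=z
    cs,_=cv2.findContours(m,cv2.RETR_EXTERNAL,cv2.CHAIN_APPROX_NONE)
    return sorted(cs,key=cv2.contourArea,reverse=True)[k]
def up(img,roi,s,name):
    a,b,x,y=roi; cv2.imwrite(name,cv2.resize(img[b:y,a:x,::-1],None,fx=s,fy=s,interpolation=cv2.INTER_CUBIC))
E
python3 - <<'E'
from h import *
im=np.load('pics/top0_im.npy');d=np.load('pics/top0.npy');c=cam('top')
P=cloud(c,d)
for n,(u,v) in dict(table=(300,210),triv=(276,253),felt=(117,262),twin=(117,224),board=(105,244),cake=(432,260),tin=(355,172),lid=(330,172),sauc=(378,180),lan=(371,162)).items():
    print(n,(u,v),P[v,u].round(4),im[v,u])
up(im,(310,140,400,200),8,'pics/t_tin.png'); up(im,(85,120,235,290),4,'pics/t_left.png')
E
```

```text
table (300, 210) [ 0.5609 -0.0673  0.0032] [120 125 111]
triv (276, 253) [ 0.4573 -0.0142  0.0128] [68 41 24]
felt (117, 262) [0.4273 0.346  0.0104] [103 105 100]
twin (117, 224) [0.5142 0.353  0.0139] [240 240 218]
board (105, 244) [0.468  0.3779 0.0082] [179 145  89]
cake (432, 260) [ 0.4437 -0.3519  0.0674] [179 192 180]
tin (355, 172) [ 0.644  -0.1899  0.0452] [211 219 210]
lid (330, 172) [ 0.6397 -0.1319  0.0542] [183 197 194]
sauc (378, 180) [ 0.628  -0.2432  0.0396] [215 224 212]
lan (371, 162) [ 0.6509 -0.2169  0.101 ] [166  30  26]
```

View pics/t_tin.png

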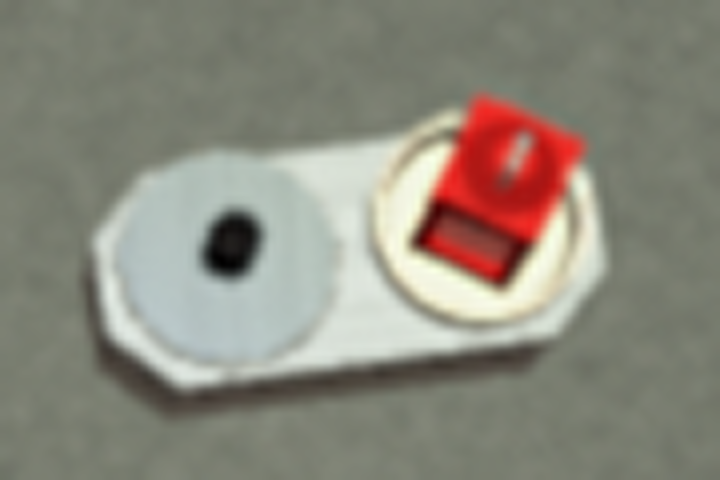

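View pics/t_left.png

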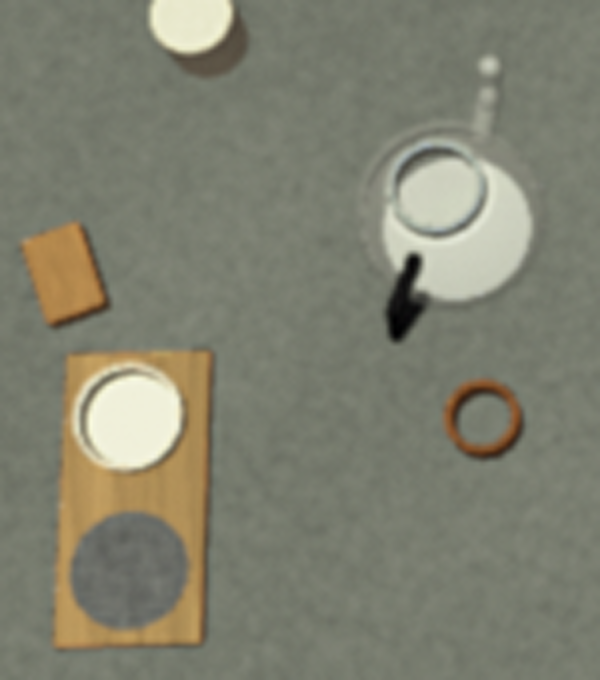

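```bash
cat > m0.py <<'E'
from h import *
def rect(c,cs,z):
    p=ray(c,cs.reshape(-1,2),z)[:,:2].astype(np.float32)
    (x,y),(w,h),a=cv2.minAreaRect(p*1000); return np.round([x,y,w,h,a],1)
def circ(c,cs,z):
    p=ray(c,cs.reshape(-1,2),z)[:,:2].astype(np.float32)*1000
    e=cv2.fitEllipse(p); return np.round([*e[0],*e[1]],1)
im=np.load('pics/top0_im.npy');c=cam('top')
hsv=cv2.cvtColor(im,cv2.COLOR_RGB2HSV); I=im.astype(int); S=I.sum(2)
r,g,b=I[...,0],I[...,1],I[...,2]
print('trivet',rect(c,big((S<190)&(r-b>10),(245,220,310,285)),.01))
board=big((r-b>45)&(S>250),(90,200,145,290)); print('board',rect(c,board,.01))
print('felt',circ(c,big((S<340)&(abs(r-b)<25),(103,248,132,276)),.01))
print('twin rim',circ(c,big((S>570),(100,208,136,240)),.026))
print('cake',circ(c,big((S>450),(385,215,480,305)),.07))
tin=big(S>470,(315,145,395,195)); print('tin+all',rect(c,tin,.04))
lid=big((S>470)&(r<g-8)&(r<200),(315,145,360,195)); print('lid mask',circ(c,lid,.051), cv2.contourArea(lid))
sauc=big((S>400)&(r-b>10)&(g>150),(350,145,395,195)); print('sauc',circ(c,cv2.convexHull(sauc),.056))
knob=big(S<200,(325,160,352,182)); print('knob', circ(c,knob,.073), ray(c,knob.reshape(-1,2).mean(0),.070))
lan=big((r-b>80)&(r-g>80),(350,145,395,195)); print('lan', rect(c,lan,.096))
E
python3 m0.py
```

```text
trivet [458.8 -14.1  97.9  97.5   4.4]
board [469.1 348.1 169.7  84.3   3. ]
felt [427.4 346.4  61.   63.6]
twin rim [510.1 347.3  49.4  56. ]
cake [ 444.8 -351.2  166.   166.1]
tin+all [ 649.6 -186.4   69.1  144.8    9.9]
lid mask [ 642.2 -150.4   59.9   60.1] 522.5
sauc [ 654.  -221.6   64.2   65.1]
knob [ 638.9 -149.    11.4   16. ] [[ 0.63940592 -0.14926279  0.07      ]]
lan [ 655.3 -221.9   32.3   35.1   64.3]
```

Emit:
arm_command:
  targets:
    - [[0,0,-0.02],[8,8,0],0]
    - [[0,0,-0.04],[16,15,0],0]
    - [[0,0,-0.05],[20,19,0],0]
    - [[0,0,-0.05],[20,19,0],0]
    - [[0,0,-0.05],[22,20,0],0]
    - [[0,0,-0.05],[22,20,0],0]
    - [[0,0,-0.05],[22,20,0],0]
    - [[0,0,-0.05],[22,20,0],0]

```text
t: 0.95
eef_pos: [0.3398, -0.5066, 0.4044]
ee_rot: [3.141, -0.0, 3.06]
force: [0.6, 0.1, -0.2]
width: 0.0878
```

Emit:
arm_command:
  targets:
    - [[0,0,-0.05],[22,20,0],0]
    - [[0,0,-0.05],[22,20,0],0]
    - [[0,0,-0.05],[22,20,0],0]
    - [[0,0,-0.05],[22,20,0],0]
    - [[0,0,-0.05],[22,20,0],0]
    - [[0,0,-0.05],[22,20,0],0]
    - [[0,0,-0.05],[22,20,0],0]
    - [[0,0,-0.03],[22,20,0],0]

```text
t: 1.75
eef_pos: [0.5158, -0.3465, 0.4045]
ee_rot: [3.142, -0.0, 2.68]
force: [0.3, -1.4, -0.2]
width: 0.0873
```

Emit:
arm_command:
  targets:
    - [[0,0,0],[22,20,0],0]
    - [[0,0,0],[22,20,0],0]
    - [[0,0,0],[20,19,0],0]
    - [[0,0,0],[18,16,0],0]
    - [[0,0,0],[14,12,0],0]
    - [[0,0,0],[8,8,0],0]
    - [[0,0,0],[2,2,0],0]
    - [[0,0,0],[0,0,0],0]

```text
t: 2.55
eef_pos: [0.6209, -0.2506, 0.4045]
ee_rot: [-3.141, -0.0, 2.682]
force: [0.0, -0.8, 0.3]
width: 0.0877
```

```bash
cat > w.py <<'E'
import sys
from h import *
n=sys.argv[1]; 
s=get_state(); c=cam('wrist'); im,d=grab_frame('wrist')
import pickle; pickle.dump((s,c,im,d),open(f'pics/{n}.pkl','wb')); cv2.imwrite(f'pics/{n}.png',im[:,:,::-1])
print(np.round(s['eef_pos'],4),np.round(s['ee_rot'],3),s['t'])
E
python3 w.py w1
```

```text
[ 0.6209 -0.2506  0.4045] [-3.141 -0.     2.682] 2.55
```

View pics/w1.png

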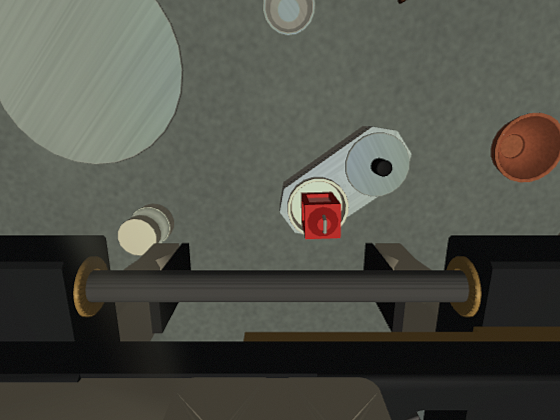

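The wrist view shows the lantern at (322,215), its sides square to the image. The lid's knob is at (381,167), and the tin runs diagonally.

```bash
cat > m1.py <<'E'
from h import *
import pickle,sys
from m0 import rect,circ
s,c,im,d=pickle.load(open(f'pics/{sys.argv[1]}.pkl','rb'))
I=im.astype(int); S=I.sum(2); r,g,b=I[...,0],I[...,1],I[...,2]
E
sed -i 's/^im=np.load/if __name__!="__main__": raise SystemExit\nim=np.load/' m0.py
python3 - <<'E'
src=open('m0.py').read().split('if __name__')[0]
open('h.py','a').write('\n'+src.replace('from h import *',''))
E
python3 - <<'E'
from h import *
import pickle
s,c,im,d=pickle.load(open('pics/w1.pkl','rb'))
I=im.astype(int); S=I.sum(2); r,g,b=I[...,0],I[...,1],I[...,2]
roi=(270,115,425,250)
tin=big(S>400,roi)
print('tin',rect(c,tin,.04))
red=big((r-b>60)&(r-g>60),roi); q=red.reshape(-1,2); print('red px',q.min(0),q.max(0))
k=big(S<150,(360,145,400,190)); print('knob',k.reshape(-1,2).min(0),k.reshape(-1,2).max(0),circ(c,k,.073))
hsv=cv2.cvtColor(im,cv2.COLOR_RGB2HSV)
sau=big((r-b>12)&(S>450),roi); print('sauc',circ(c,cv2.convexHull(sau),.056))
for p in [(330,170),(385,145),(300,200),(355,160),(400,150)]: print(p,im[p[1],p[0]],cloud(c,d)[p[1],p[0]].round(4))
up(im,roi,5,'pics/w1z.png')
E
```

```text
tin [ 649.3 -184.9   68.3  144.4    9.5]
red px [302 201] [340 238]
knob [371 158] [391 175] [ 639.6 -151.1   14.5   19.8]
sauc [ 654.6 -220.5   60.5   61.3]
(330, 170) [171 181 179] [ 0.6279 -0.1923  0.0404]
(385, 145) [141 155 147] [ 0.6271 -0.1352  0.0514]
(300, 200) [180 187 164] [ 0.6417 -0.2332  0.0451]
(355, 160) [136 150 151] [ 0.6276 -0.1671  0.0515]
(400, 150) [138 151 141] [ 0.638  -0.124   0.0519]
```

View pics/w1z.png

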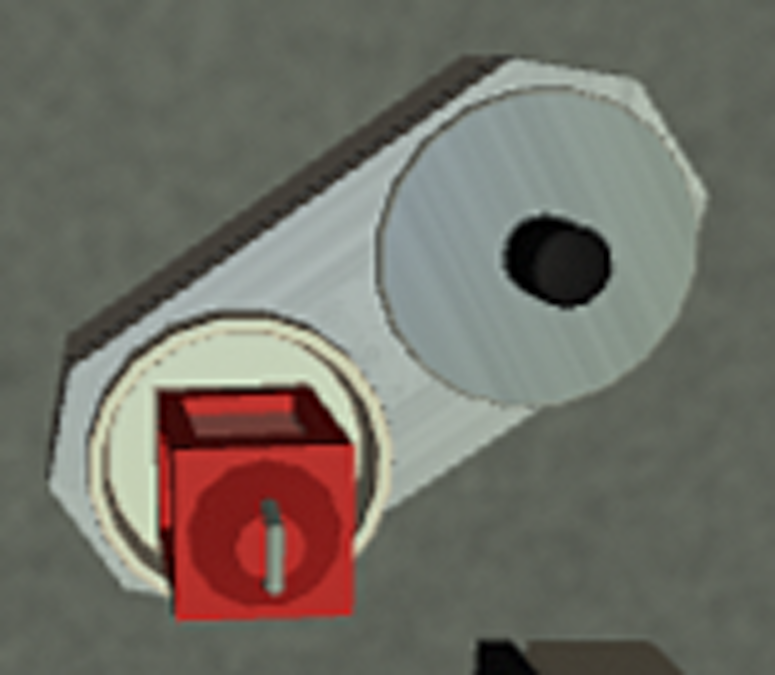

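```bash
python3 - <<'E'
from h import *
import pickle
s,c,im,d=pickle.load(open('pics/w1.pkl','rb'))
o=lambda L:(np.array(L)-2)/5.+[270,115]
L=ray(c,o([(175,452),(355,445),(353,612),(176,620)]),.096)[:,:2]*1000
print('lantern',L.mean(0).round(1)); 
for i in range(4):
    e=L[(i+1)%4]-L[i]; print(np.linalg.norm(e).round(1),np.degrees(np.arctan2(e[1],e[0])).round(1))
def cf(pts,z):
    p=ray(c,o(pts),z)[:,:2]*1000
    A=np.c_[2*p,np.ones(len(p))]; x=np.linalg.lstsq(A,(p**2).sum(1),rcond=None)[0]
    return x[:2].round(1),2*np.sqrt(x[2]+x[0]**2+x[1]**2).round(1)
print('lid',cf([(376,245),(400,170),(455,108),(548,86),(640,115),(690,190),(698,260),(630,382),(540,408),(440,372)],.051))
print('sauc',cf([(90,450),(110,375),(165,325),(240,312),(320,335),(375,390),(391,450),(385,490)],.056))
K=cf([(612,262),(570,308),(530,270),(560,224),(600,235)],.073); print('knobtop',K)
A=ray(c,o([(512,57),(640,80),(708,198),(530,412),(385,508),(130,590),(50,487),(70,365)]),.04)[:,:2]*1000; print(A.round(1))
for i in range(8):
    e=A[(i+1)%8]-A[i]; print(i,np.linalg.norm(e).round(1),np.degrees(np.arctan2(e[1],e[0])).round(1))
print('tincentre', (A[[0,1,2]].mean(0)).round(1), ((A[0]+A[5])/2, (A[2]+A[6])/2))
E
```

```text
lantern [ 655.9 -221.3]
31.8 66.0
31.2 -24.2
32.1 -113.6
31.5 155.2
lid (array([ 641.7, -149.1]), np.float64(64.0))
sauc (array([ 652.9, -220.3]), np.float64(61.2))
knobtop (array([ 641.4, -149.4]), np.float64(15.6))
[[ 606.4 -137.1]
 [ 621.8 -115.9]
 [ 649.8 -111.9]
 [ 675.2 -161. ]
 [ 681.  -196.6]
 [ 673.6 -253.2]
 [ 645.2 -258.5]
 [ 623.4 -243.1]]
0 26.2 53.9
1 28.3 8.1
2 55.3 -62.6
3 36.0 -80.7
4 57.1 -97.5
5 28.8 -169.4
6 26.7 144.8
7 107.4 99.1
tincentre [ 626.  -121.6] (array([ 639.97278396, -195.11484445]), array([ 647.51914014, -185.18869843]))
```

Emit:
arm_command:
  targets:
    - [[0,0,0.01],[9,8,-5],0]
    - [[0,0,0.015],[13,11,-15],0]
    - [[0,0,0.01],[10,8,-20],0]
    - [[0,0,0],[2.5,2.4,-24],0]
    - [[0,0,0],[0,0,-24],0]
    - [[0,0,0],[0,0,-20],0]
    - [[0,0,0],[0,0,-12],0]
    - [[0,0,0],[0,0,0],0]

```text
t: 3.4
eef_pos: [0.6552, -0.2207, 0.2818]
ee_rot: [-3.141, -0.004, 2.718]
force: [0.4, 0.5, -0.2]
width: 0.088
```

Emit:
arm_command:
  targets:
    - [[0,0,0],[0,0,-10],0]
    - [[0,0,0],[0,0,-10],0]
    - [[0,0,0],[0,0,-10],0]
    - [[0,0,0],[0,0,-8],0]
    - [[0,0,0],[0,0,-4.5],0]
    - [[0,0,0],[0,0,0],0]

```text
t: 4.0
eef_pos: [0.6553, -0.2212, 0.2413]
ee_rot: [-3.141, -0.001, 2.717]
force: [0.0, -0.4, -0.3]
width: 0.0876
```

```bash
python3 w.py w2
```

```text
[ 0.6553 -0.2212  0.2413] [-3.141e+00 -1.000e-03  2.717e+00] 4.0
```

View pics/w2.png

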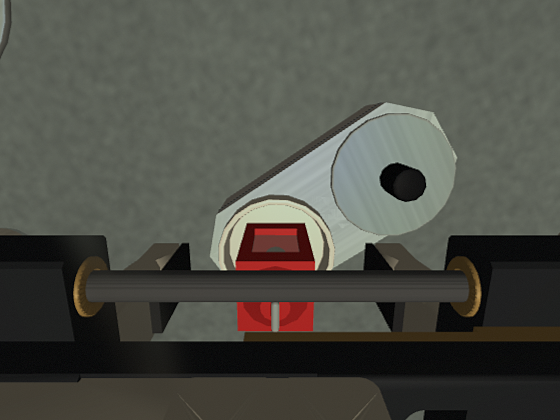

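The lantern (cols 237–314) is centred between the fingers and square to them. Next I close on it.

Emit:
arm_command:
  targets:
    - [[0,0,0],[0,0,0],0.3]
    - [[0,0,0],[0,0,0],0.5]
    - [[0,0,0],[0,0,0],0.6]
    - [[0,0,0],[0,0,0],0.65]
    - [[0,0,0],[0,0,0],0.7]
    - [[0,0,0],[0,0,0],0.7]
    - [[0,0,0],[0,0,0],0.7]
    - [[0,0,0],[0,0,0],0.7]
  squeeze: 8

```text
t: 4.85
eef_pos: [0.6555, -0.2212, 0.2422]
ee_rot: [-3.142, -0.0, 2.717]
force: [-0.3, -1.1, -0.6]
width: 0.0318
```

Emit:
arm_command:
  targets:
    - [[0,0,0],[0,0,0],0.7]
    - [[0,0,0],[0,0,0],0.7]
    - [[0,0,0],[0,0,2],0.7]
    - [[0,0,0],[0,0,5],0.7]
    - [[0,0,0],[0,0,10],0.7]
    - [[0,0,0],[0,0,12],0.7]
    - [[0,0,0],[0,0,12],0.7]

```text
t: 5.55
eef_pos: [0.6557, -0.2212, 0.2847]
ee_rot: [3.141, 0.001, 2.718]
force: [0.6, -0.0, -0.8]
width: 0.0322
```

Emit:
arm_command:
  targets:
    - [[0,0,0],[-2,2,15],0.7]
    - [[0,0,0.02],[-6,6,15],0.7]
    - [[0,0,0.04],[-12,12,10],0.7]
    - [[0,0,0.05],[-16,17,4],0.7]
    - [[0,0,0.05],[-18,19,0],0.7]
    - [[0,0,0.05],[-20,21,0],0.7]
    - [[0,0,0.05],[-20,21,0],0.7]
    - [[0,0,0.05],[-20,21,0],0.7]

```text
t: 6.35
eef_pos: [0.5402, -0.1012, 0.3283]
ee_rot: [3.141, 0.001, 3.03]
force: [0.5, 1.1, -0.6]
width: 0.0315
```

Emit:
arm_command:
  targets:
    - [[0,0,0.05],[-20,21,0],0.7]
    - [[0,0,0.05],[-18,19,0],0.7]
    - [[0,0,0.05],[-12,12,0],0.7]
    - [[0,0,0.04],[-6,6,0],0.7]
    - [[0,0,0],[-2,2,0],0.7]
    - [[0,0,0],[0,0,0],0.7]
    - [[0,0,0],[0,0,0],0.7]

```text
t: 7.05
eef_pos: [0.484, -0.0424, 0.3273]
ee_rot: [-3.142, 0.0, -3.067]
force: [0.5, 0.2, -1.1]
width: 0.0319
```

```bash
python3 w.py w3
```

```text
[ 0.484  -0.0424  0.3273] [-3.142  0.    -3.067] 7.05
```

View pics/w3.png

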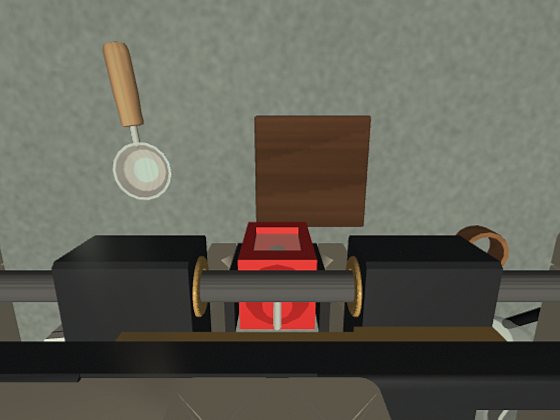

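The trivet's corners show at about (256,116), (370,117), (364,226) and (257,226). I'll refine its centre from this view.

```bash
python3 - <<'E'
from h import *
import pickle
s,c,im,d=pickle.load(open('pics/w3.pkl','rb'))
I=im.astype(int); S=I.sum(2); r,g,b=I[...,0],I[...,1],I[...,2]
m=big((r-b>25)&(S<280)&(r-g<90),(240,100,390,235))
print(rect(c,m,.01))
L=ray(c,[(255.5,115.5),(370.5,116.5),(365,226.5)],.01)*1000; print(L.round(1),(L[0]+L[2])/2)
q=m.reshape(-1,2); print(q.min(0),q.max(0))
# lantern top corners in the grip
E
```

```text
[463.2 -17.7 106.1 109.3   4.3]
[[413.2 -64.7  10. ]
 [406.7  33.   10. ]
 [504.6  42.3  10. ]] [458.85955386 -11.17225476  10.        ]
[245 116] [370 234]
```

```bash
python3 - <<'E'
from h import *
import pickle
def fit(c,im,rows,cols,z,name):
    I=cv2.GaussianBlur(im,(3,3),0).astype(float).sum(2)
    G=[]
    for rr in rows[0]:
        l=I[rr]; t=(l[cols[1][0]:cols[1][1]]).mean()
    # subpixel edge: max gradient
    def edge1(line,a,b):
        g=np.abs(np.diff(line))[a:b]; k=g.argmax(); w=g[max(k-2,0):k+3]; return a+max(k-2,0)+ (w*np.arange(len(w))).sum()/w.sum()+.5
    return I,edge1
for nm,(cc,im) in {'w':pickle.load(open('pics/w3.pkl','rb'))[1:3],'t':(cam('top'),np.load('pics/top0_im.npy'))}.items():
    I,e=fit(cc,im,[[0]],[0,[0,1]],0,'')
    if nm=='w': lr=range(125,215,3); L=(248,266);Rr=(356,378); tb=range(264,360,3);T=(108,125);B=(218,238); bt=[u for u in tb if u>325]
    else: lr=range(236,272); L=(249,260);Rr=(293,304); tb=range(259,294);T=(226,238);B=(270,281); bt=tb
    pts=dict(l=[(e(I[v],*L),v) for v in lr],r=[(e(I[v],*Rr),v) for v in lr],t=[(u,e(I[:,u],*T)) for u in tb],b=[(u,e(I[:,u],*B)) for u in bt])
    ln={k:cv2.fitLine((ray(cc,p,.01)[:,:2]*1000).astype(np.float32),cv2.DIST_HUBER,0,.01,.01).ravel() for k,p in pts.items()}
    def X(a,b):
        a,b=ln[a],ln[b]; M=np.array([a[:2],-b[:2]]).T; t=np.linalg.solve(M,b[2:]-a[2:]); return a[2:]+t[0]*a[:2]
    C=np.array([X('l','t'),X('t','r'),X('r','b'),X('b','l')]); print(nm,C.round(1).tolist(),C.mean(0).round(1),{k:np.degrees(np.arctan2(v[1],v[0])).round(1) for k,v in ln.items()},np.linalg.norm(C-np.roll(C,1,0),axis=1).round(1))
E
```

```text
w [[412.79998779296875, -66.19999694824219], [405.29998779296875, 33.0], [514.2999877929688, 41.29999923706055], [486.1000061035156, -60.70000076293945]] [454.6 -13.1] {'l': np.float32(4.3), 'r': np.float32(4.3), 't': np.float32(-85.7), 'b': np.float32(74.5)} [ 73.5  99.5 109.3 105.8]
t [[504.6000061035156, 39.5], [512.5, -59.599998474121094], [412.0, -67.69999694824219], [404.8999938964844, 32.0]] [458.5 -14. ] {'l': np.float32(4.3), 'r': np.float32(4.6), 't': np.float32(-85.4), 'b': np.float32(-85.9)} [100.   99.4 100.8  99.9]
```

Emit:
arm_command:
  targets:
    - [[0,0,0],[-6,7,0],0.7]
    - [[0,0,0],[-11,13,-5],0.7]
    - [[0,0,0],[-8,9,-15],0.7]
    - [[0,0,0],[-0.2,-0.1,-22],0.7]
    - [[0,0,0],[0,0,-25],0.7]
    - [[0,0,0],[0,0,-20],0.7]
    - [[0,0,0],[0,0,-15],0.7]
    - [[0,0,0],[0,0,-8],0.7]

```text
t: 7.9
eef_pos: [0.4579, -0.0134, 0.2158]
ee_rot: [-3.141, -0.002, -3.067]
force: [-0.5, -0.3, -1.0]
width: 0.0319
```

Emit:
arm_command:
  targets:
    - [[0,0,0],[0,0,-4],0.7]
    - [[0,0,0],[0,0,-2],0.7]
    - [[0,0,0],[0,0,0],0.7]
    - [[0,0,0],[0,0,0],0.7]

```text
t: 8.3
eef_pos: [0.4586, -0.0132, 0.2117]
ee_rot: [3.141, 0.001, -3.066]
force: [0.4, -0.9, -0.4]
width: 0.0315
```

Emit:
arm_command:
  targets:
    - [[0,0,0],[0,0,-1],0.7]
    - [[0,0,0],[0,0,-1],0.7]
    - [[0,0,0],[0,0,-0.5],0.7]
    - [[0,0,0],[0,0,-0.5],0.7]
    - [[0,0,0],[0,0,0],0.7]

```text
t: 8.8
eef_pos: [0.4583, -0.0132, 0.2081]
ee_rot: [-3.142, -0.0, -3.066]
force: [-0.1, -0.7, -0.8]
width: 0.0318
```

Emit:
arm_command:
  targets:
    - [[0,0,0],[0,0,-0.5],0.7]
    - [[0,0,0],[0,0,0],0.7]
    - [[0,0,0],[0,0,0],0.7]

```text
t: 9.1
eef_pos: [0.4583, -0.0133, 0.208]
ee_rot: [-3.142, 0.0, -3.066]
force: [-1.7, -0.0, 5.7]
width: 0.0316
```

Contact at 5.7 N upward, so I open and retreat.

Emit:
arm_command:
  targets:
    - [[0,0,0],[0,0,0],0.62]
    - [[0,0,0],[0,0,0],0.6]
    - [[0,0,0],[0,0,0],0.5]
    - [[0,0,0],[0,0,0],0.3]
    - [[0,0,0],[0,0,0],0.1]
    - [[0,0,0],[0,0,0],0]
    - [[0,0,0],[0,0,3],0]
    - [[0,0,0],[0,0,10],0]

```text
t: 9.9
eef_pos: [0.458, -0.0134, 0.2204]
ee_rot: [-3.141, -0.002, -3.066]
force: [-0.1, 0.4, 0.3]
width: 0.0775
```

Emit:
arm_command:
  targets:
    - [[0,0,0],[0,0,20],0]
    - [[0,0,0],[0,0,25],0]
    - [[0,0,0],[0,0,25],0]
    - [[0,0,0],[0,0,20],0]
    - [[0,0,0],[5,-5,10],0]
    - [[0,0,0],[12,-12,0],0]
    - [[0,0,0],[18,-18,0],0]
    - [[0,0,0],[20,-20,0],0]

```text
t: 10.7
eef_pos: [0.5138, -0.069, 0.321]
ee_rot: [3.141, 0.0, -3.065]
force: [0.0, 0.5, 0.9]
width: 0.088
```

```bash
cat > s.py <<'E'
import sys
from h import *
import pickle
out=[]
for n in sys.argv[2:]:
    s=get_state(); c=cam(n); im,d=grab_frame(n); pickle.dump((s,c,im,d),open(f'pics/{sys.argv[1]}_{n}.pkl','wb'))
    cv2.imwrite(f'pics/{sys.argv[1]}_{n}.png',im[:,:,::-1])
E
python3 s.py a top side
```

```text
(no output)
```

View pics/a_top.png

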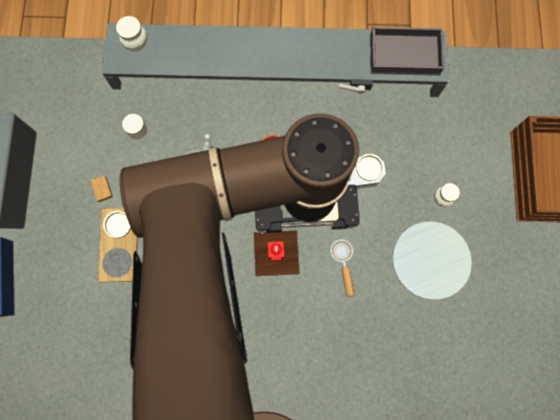

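View pics/a_side.png

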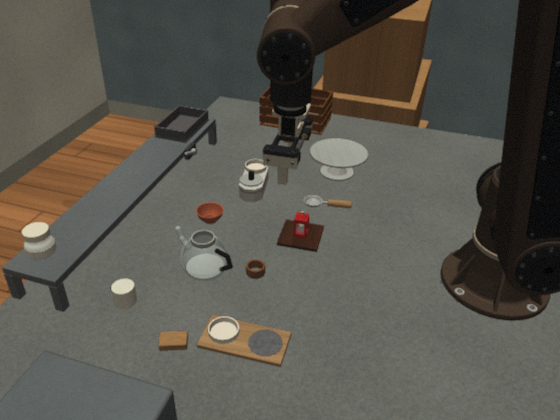

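Both views show the lantern upright on the trivet, at (276,250) in the top view. I'll check its centring.

```bash
python3 - <<'E'
from h import *
import pickle
s,c,im,d=pickle.load(open('pics/a_top.pkl','rb'))
I=im.astype(int); r,g,b=I[...,0],I[...,1],I[...,2]
m=big((r-b>70)&(r-g>70),(255,230,300,275)); print(rect(c,m,.062))
q=m.reshape(-1,2);print(q.min(0),q.max(0)); print(proj(c,[[.4588,-.0135,.062],[.4588,-.0135,.077]]))
up(im,(245,220,310,285),8,'pics/a_z.png')
E
```

```text
[456.8 -13.7  41.6  35.7   6.5]
[267 241] [284 260]
[[275.65633085 249.21617338]
 [275.64134409 248.21270583]]
```

View pics/a_z.png

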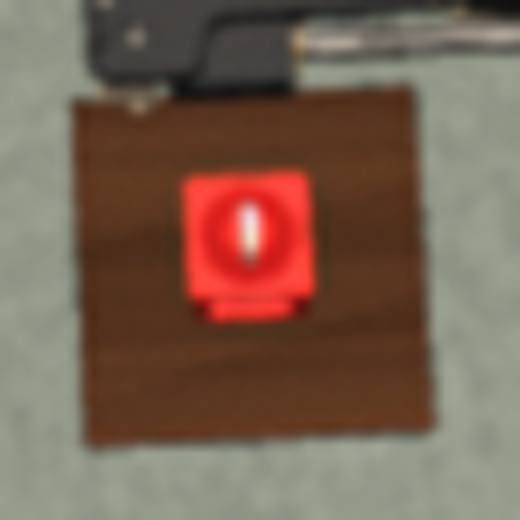

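Emit:
arm_command:
  targets:
    - [[0,0,0.06],[16,-10,0],0]
    - [[0,0,0.11],[14,-9,0],0]
    - [[0,0,0.13],[13,-8,0],0]
    - [[0,0,0.13],[12,-8,0],0]
    - [[0,0,0.13],[12,-7,0],0]
    - [[0,0,0.13],[10,-7,0],0]
    - [[0,0,0.13],[10,-6,0],0]
    - [[0,0,0.13],[10,-6,0],0]

```text
t: 11.6
eef_pos: [0.6105, -0.1297, 0.3203]
ee_rot: [3.141, -0.0, -2.111]
force: [0.1, -0.5, -0.1]
width: 0.0872
```

Emit:
arm_command:
  targets:
    - [[0,0,0.13],[8,-5,0],0]
    - [[0,0,0.13],[8,-5,0],0]
    - [[0,0,0.13],[6,-4,0],0]
    - [[0,0,0.13],[4,-3,0],0]
    - [[0,0,0.11],[3,-2,0],0]
    - [[0,0,0.07],[1.7,-0.3,0],0]
    - [[0,0,0.01],[0,0,0],0]
    - [[0,0,0],[0,0,0],0]

```text
t: 12.4
eef_pos: [0.6408, -0.1486, 0.3203]
ee_rot: [3.141, 0.0, -1.408]
force: [-0.0, -0.8, 0.2]
width: 0.0876
```

```bash
python3 w.py w4; python3 -c "
from h import *
print(np.round(get_state()['q'],3))"
```

```text
[ 0.6408 -0.1486  0.3203] [ 3.141  0.    -1.408] 12.4
[ 0.068  0.391 -0.139 -0.    -1.041  0.095]
```

View pics/w4.png

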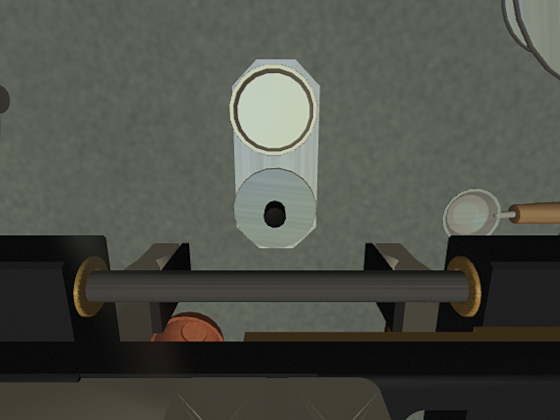

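The saucer (circle at about (274,110)), the lid (275,208) with its knob (275,213), and the whole tin are in view, upright in the image.

```bash
python3 - <<'E'
from h import *
import pickle
s,c,im,d=pickle.load(open('pics/w4.pkl','rb'))
I=im.astype(int); S=I.sum(2); r,g,b=I[...,0],I[...,1],I[...,2]
up(im,(215,50,340,260),4,'pics/w4z.png')
k=big(S<150,(255,190,300,235)); print('knob px',k.reshape(-1,2).min(0),k.reshape(-1,2).max(0))
tin=big(S>395,(215,50,340,255)); print('tin',rect(c,tin,.04), tin.reshape(-1,2).min(0),tin.reshape(-1,2).max(0))
sau=big((r-b>8)&(S>480),(215,50,340,165)); print('sauc',circ(c,cv2.convexHull(sau),.056))
for p in [(238,190),(250,205),(244,160),(260,245)]: print(p,im[p[1],p[0]])
E
```

```text
knob px [264 201] [285 227]
tin [ 648.3 -185.2   66.5  143.6    9.5] [229  59] [319 247]
sauc [ 654.8 -220.5   60.9   61.3]
(238, 190) [124 128 117]
(250, 205) [130 143 135]
(244, 160) [165 175 172]
(260, 245) [143 149 133]
```

View pics/w4z.png

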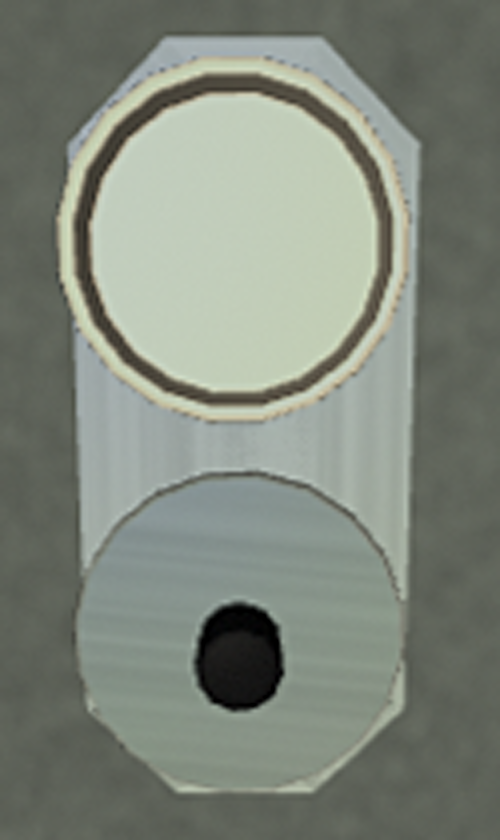

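```bash
python3 - <<'E'
from h import *
import pickle
s,c,im,d=pickle.load(open('pics/w4.pkl','rb'))
o=lambda L:(np.array(L)-1.5)/4.+[215,50]
def cf(pts,z):
    p=ray(c,o(pts),z)[:,:2]*1000
    A=np.c_[2*p,np.ones(len(p))]; x=np.linalg.lstsq(A,(p**2).sum(1),rcond=None)[0]
    return x[:2].round(1),2*np.sqrt(x[2]+x[0]**2+x[1]**2).round(1)
print('lid',cf([(75,640),(92,560),(140,502),(240,472),(340,502),(390,560),(405,640),(385,712),(320,772),(240,790),(150,768),(95,710)],.051))
print('knob',cf([(195,668),(283,668),(239,712),(208,700),(270,700)],.073))
print('sauc',cf([(58,230),(72,160),(120,90),(232,56),(340,90),(395,150),(409,240),(395,320),(340,392),(240,422),(140,392),(75,310)],.056))
A=ray(c,o([(165,38),(325,38),(419,145),(405,710),(313,793),(178,793),(88,705),(68,150)]),.04)[:,:2]*1000
print(A.round(1)); print('endmids',((A[0]+A[1])/2).round(1),((A[4]+A[5])/2).round(1), 'c',((A[0]+A[1]+A[4]+A[5])/4).round(1), A.mean(0).round(1))
e=(A[4]+A[5]-A[0]-A[1]); print(np.linalg.norm(e)/2,np.degrees(np.arctan2(e[1],e[0])))
for i,j in((2,3),(7,6)): e=A[j]-A[i]; print(np.degrees(np.arctan2(e[1],e[0])))
E
```

```text
lid (array([ 642.1, -149.7]), np.float64(63.6))
knob (array([ 642.1, -149.4]), np.float64(15.4))
sauc (array([ 654.5, -220.7]), np.float64(61.8))
[[ 672.7 -253.9]
 [ 644.5 -258.5]
 [ 624.4 -243.5]
 [ 606.2 -136.9]
 [ 621.4 -116.2]
 [ 648.9 -111.6]
 [ 669.8 -127.5]
 [ 687.4 -232.3]]
endmids [ 658.6 -256.2] [ 635.2 -113.9] c [ 646.9 -185. ] [ 646.9 -185.1]
144.2106016217612 99.34954561462837
99.71665393050868
99.54931406239363
```

Emit:
arm_command:
  targets:
    - [[0,0,0],[1.1,-0.8,-6],0.4]
    - [[0,0,0],[0,0,-14],0.5]
    - [[0,0,0],[0,0,-18],0.5]
    - [[0,0,0],[0,0,-18],0.5]
    - [[0,0,0],[0,0,-14],0.5]
    - [[0,0,0],[0,0,-8],0.5]
    - [[0,0,0],[0,0,-5],0.5]
    - [[0,0,0],[0,0,-2.5],0.5]

```text
t: 13.25
eef_pos: [0.6422, -0.1493, 0.2348]
ee_rot: [3.141, -0.0, -1.406]
force: [0.6, 0.1, -0.1]
width: 0.0443
```

Emit:
arm_command:
  targets:
    - [[0,0,0],[0,0,-2],0.5]
    - [[0,0,0],[0,0,-1],0.5]
    - [[0,0,0],[0,0,0],0.5]
    - [[0,0,0],[0,0,0],0.5]

```text
t: 13.65
eef_pos: [0.6423, -0.1494, 0.2326]
ee_rot: [-3.141, -0.0, -1.406]
force: [0.8, -0.2, -0.1]
width: 0.0439
```

```bash
python3 w.py w5; python3 s.py b side
```

```text
[ 0.6423 -0.1494  0.2326] [-3.141 -0.    -1.406] 13.65
```

View pics/w5.png

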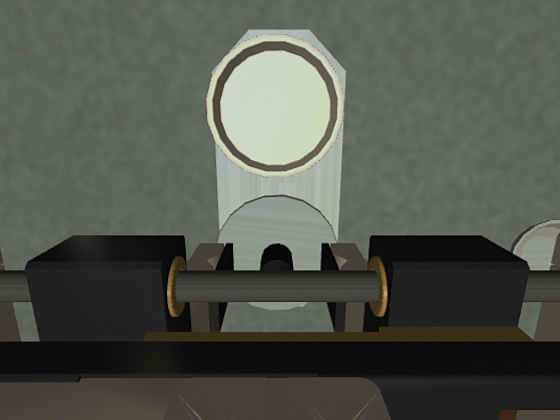

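The knob sits midway between the fingers (col 277). I go 1.5 mm lower and close.

Emit:
arm_command:
  targets:
    - [[0,0,0],[0,0,-1],0.5]
    - [[0,0,0],[0,0,-0.5],0.6]
    - [[0,0,0],[0,0,0],0.7]
    - [[0,0,0],[0,0,0],0.8]
    - [[0,0,0],[0,0,0],0.88]
    - [[0,0,0],[0,0,0],0.9]
    - [[0,0,0],[0,0,0],0.9]
    - [[0,0,0],[0,0,0],0.9]
  squeeze: 15

```text
t: 14.55
eef_pos: [0.6422, -0.1493, 0.2307]
ee_rot: [-3.142, -0.0, -1.406]
force: [-0.2, 0.8, -0.8]
width: 0.0155
```

Emit:
arm_command:
  targets:
    - [[0,0,0],[0,0,0],0.9]
    - [[0,0,0],[0,0,2],0.9]
    - [[0,0,0],[0,0,5],0.9]
    - [[0,0,0],[0,0,10],0.9]
    - [[0,0,0],[0,0,15],0.9]
    - [[0,0,0],[0,0,20],0.9]
    - [[0,0,0],[0,0,20],0.9]
    - [[0,0,0],[0,0,15],0.9]

```text
t: 15.35
eef_pos: [0.6424, -0.1494, 0.3208]
ee_rot: [-3.139, -0.001, -1.406]
force: [0.5, -0.4, -0.8]
width: 0.0156
```

```bash
python3 w.py w6
```

```text
[ 0.6424 -0.1494  0.3208] [-3.139e+00 -1.000e-03 -1.406e+00] 15.35
```

View pics/w6.png

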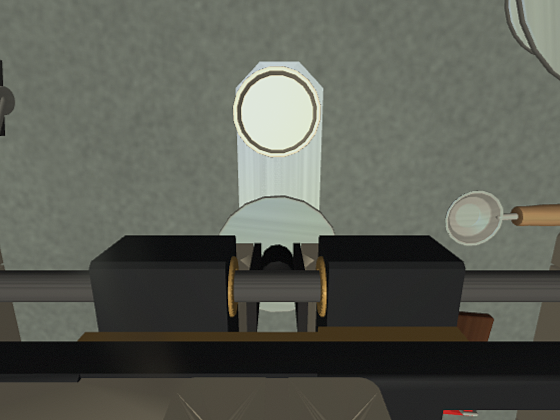

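```bash
python3 - <<'E'
from h import *
c=cam('top'); im=np.load('pics/top0_im.npy')
up(im,(175,145,220,190),12,'pics/tp.png')
print(ray(c,[(194.0,166.6)],.09))
E
```

```text
[[0.63341693 0.1714745  0.09      ]]
```

View pics/tp.png

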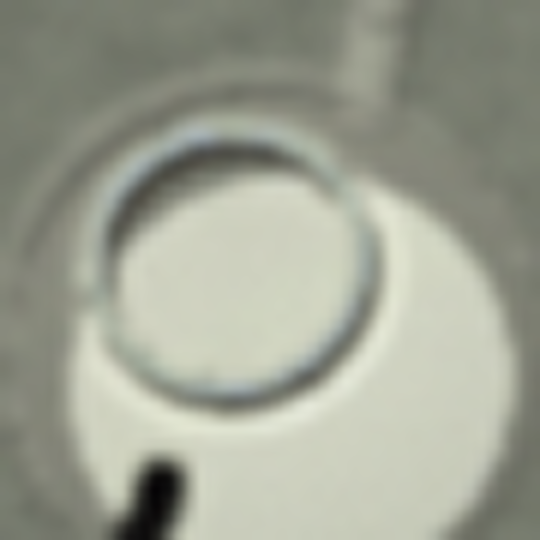

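Emit:
arm_command:
  targets:
    - [[0,0,0],[0,6,5],0.9]
    - [[0,0,0],[0,14,5],0.9]
    - [[0,0,0],[0,22,2],0.9]
    - [[0,0,0],[0,28,0],0.9]
    - [[0,0,0],[-1,30,0],0.9]
    - [[0,0,0],[-1,30,0],0.9]
    - [[0,0,0],[-1,30,0],0.9]
    - [[0,0,0],[-1,30,0],0.9]

```text
t: 16.2
eef_pos: [0.6376, 0.0429, 0.3294]
ee_rot: [3.141, -0.0, -1.405]
force: [0.5, -0.3, -0.8]
width: 0.0156
```

Emit:
arm_command:
  targets:
    - [[0,0,0],[-1,30,0],0.9]
    - [[0,0,0],[-1,30,0],0.9]
    - [[0,0,0],[-1,30,0],0.9]
    - [[0,0,0],[-1,30,0],0.9]
    - [[0,0,0],[0,30,0],0.9]
    - [[0,0,0],[0,28,0],0.9]
    - [[0,0,0],[0,22,0],0.9]
    - [[0,0,0],[0,14,0],0.9]

```text
t: 17.0
eef_pos: [0.6336, 0.2569, 0.3293]
ee_rot: [3.141, -0.0, -1.404]
force: [0.0, -0.6, -0.9]
width: 0.0156
```

Emit:
arm_command:
  targets:
    - [[0,0,0],[0,6,0],0.9]
    - [[0,0,0],[0,0,0],0.9]
    - [[0,0,0],[0,0,0],0.9]

```text
t: 17.3
eef_pos: [0.6341, 0.2599, 0.3296]
ee_rot: [3.141, -0.0, -1.406]
force: [-0.5, 0.7, -0.9]
width: 0.0154
```

```bash
python3 w.py w7
```

```text
[0.6341 0.2599 0.3296] [ 3.141 -0.    -1.406] 17.3
```

View pics/w7.png

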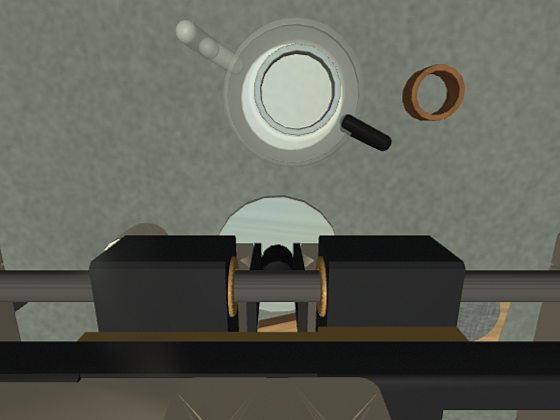

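The teapot mouth is in view, centred near (297,88), with the held lid ahead of the gripper at (277,225).

```bash
python3 - <<'E'
from h import *
import pickle
s,c,im,d=pickle.load(open('pics/w7.pkl','rb'))
up(im,(240,30,355,150),5,'pics/w7z.png')
E
```

```text
(no output)
```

View pics/w7z.png

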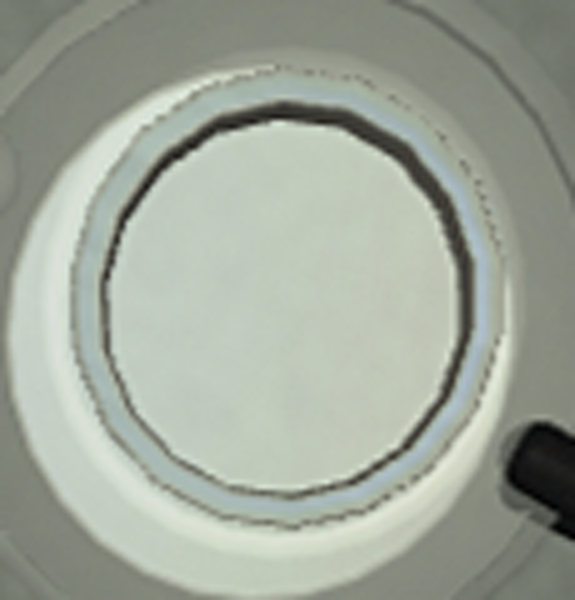

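```bash
python3 - <<'E'
from h import *
import pickle
s,c,im,d=pickle.load(open('pics/w7.pkl','rb'))
o=lambda L:(np.array(L)-2)/5.+[240,30]
def cf(pts,z):
    p=ray(c,o(pts),z)[:,:2]*1000
    A=np.c_[2*p,np.ones(len(p))]; x=np.linalg.lstsq(A,(p**2).sum(1),rcond=None)[0]
    return x[:2].round(1),2*np.sqrt(x[2]+x[0]**2+x[1]**2).round(1)
print('in',cf([(100,300),(285,102),(473,290),(290,496),(140,170),(430,190),(160,440),(425,430)],.09))
print('out',cf([(72,300),(280,66),(503,300),(295,526),(110,180),(460,180),(120,430),(480,380)],.09))
E
```

```text
in (array([635.5, 174.1]), np.float64(45.8))
out (array([635.3, 174.1]), np.float64(52.4))
```

Emit:
arm_command:
  targets:
    - [[0,0,0],[0,-6,0],0.9]
    - [[0,0,0],[0,-8,0],0.9]
    - [[0,0,0],[0,-8,0],0.9]
    - [[0,0,0],[0,-4,0],0.9]
    - [[0,0,0],[0,0,0],0.9]
    - [[0,0,0],[0,0,0],0.9]

```text
t: 17.95
eef_pos: [0.6342, 0.2344, 0.3298]
ee_rot: [-3.141, 0.0, -1.406]
force: [0.4, 0.6, -0.9]
width: 0.0155
```

```bash
python3 w.py w8; python3 - <<'E'
from h import *
import pickle
s,c,im,d=pickle.load(open('pics/w8.pkl','rb'))
up(im,(230,60,345,190),4,'pics/w8z.png')
im=cv2.imread('pics/side0.png')[:,:,::-1]
up(im,(175,220,235,280),10,'pics/s_tp.png')
E
```

```text
[0.6342 0.2344 0.3298] [-3.141  0.    -1.406] 17.95
```

View pics/w8z.png

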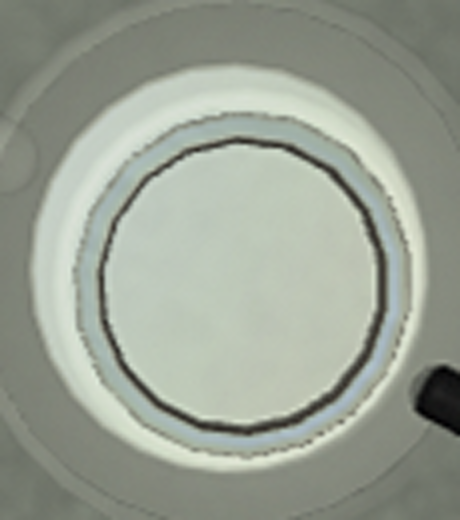

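View pics/s_tp.png

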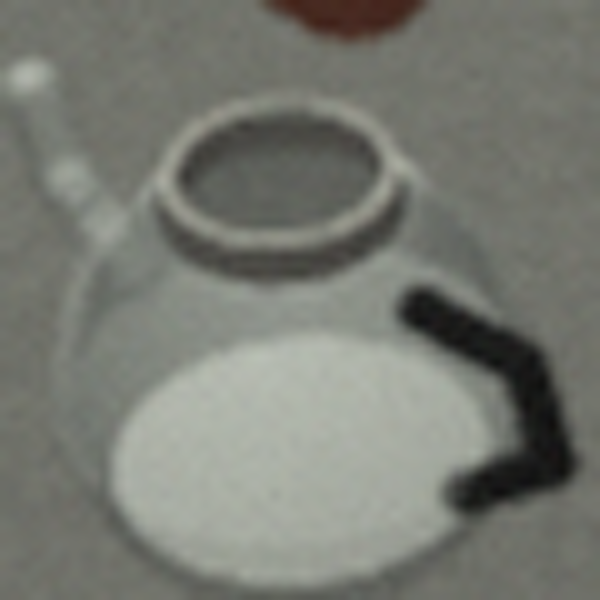

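```bash
python3 - <<'E'
from h import *
import pickle
def cf(c,uv,z):
    p=ray(c,uv,z)[:,:2]*1000
    A=np.c_[2*p,np.ones(len(p))]; x=np.linalg.lstsq(A,(p**2).sum(1),rcond=None)[0]
    return x[:2].round(1),2*np.sqrt(x[2]+x[0]**2+x[1]**2).round(1)
s,c,im,d=pickle.load(open('pics/w8.pkl','rb'))
o=lambda L:(np.array(L)-1.5)/4.+[230,60]
print('in',cf(c,o([(98,285),(242,138),(386,290),(243,434),(130,190),(345,180),(140,395),(350,385)]),.09))
print('out',cf(c,o([(75,280),(240,112),(411,290),(245,457),(112,185),(370,175),(120,400),(380,390)]),.09))
c=cam('side'); o=lambda L:(np.array(L)-4.5)/10.+[175,220]
print('side out',cf(c,o([(155,180),(285,92),(408,160),(275,246),(195,112),(365,102),(190,228),(370,218)]),.09))
E
```

```text
in (array([635.4, 174.1]), np.float64(46.2))
out (array([634.9, 174.2]), np.float64(53.4))
side out (array([636.9, 169.1]), np.float64(56.4))
```

Emit:
arm_command:
  targets:
    - [[0,0,0],[0,-8,0],0.9]
    - [[0,0,0],[0,-16,0],0.9]
    - [[0,0,0],[1,-18,0],0.9]
    - [[0,0,0],[0,-12,0],0.9]
    - [[0,0,0],[0,-6.3,-5],0.9]
    - [[0,0,0],[0,0,-12],0.9]
    - [[0,0,0],[0,0,-14],0.9]
    - [[0,0,0],[0,0,-8],0.9]

```text
t: 18.8
eef_pos: [0.6346, 0.1744, 0.2882]
ee_rot: [3.139, -0.001, -1.406]
force: [-0.4, 0.2, -1.0]
width: 0.0151
```

Emit:
arm_command:
  targets:
    - [[0,0,0],[0,0,-4],0.9]
    - [[0,0,0],[0,0,-2],0.9]
    - [[0,0,0],[0,0,0],0.9]
    - [[0,0,0],[0,0,0],0.9]

```text
t: 19.2
eef_pos: [0.6353, 0.1746, 0.285]
ee_rot: [-3.141, 0.0, -1.405]
force: [-0.0, 0.1, 0.6]
width: 0.0154
```

```bash
python3 w.py w9; python3 s.py c side top
```

```text
[0.6353 0.1746 0.285 ] [-3.141  0.    -1.405] 19.2
```

View pics/w9.png

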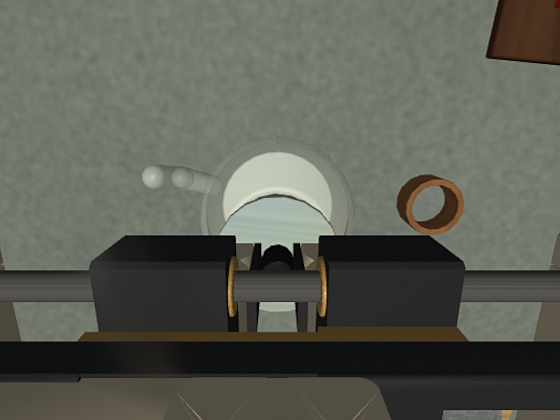

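View pics/c_side.png

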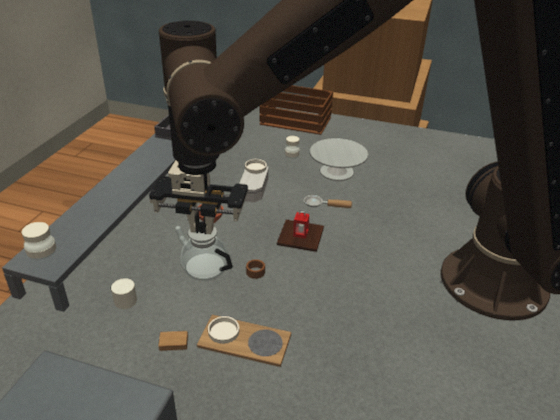

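The lid hangs level over the collar. Next I lower it the last 10 mm slowly.

Emit:
arm_command:
  targets:
    - [[0,0,0],[0,-0.3,-3],0.9]
    - [[0,0,0],[0,0,-2],0.9]
    - [[0,0,0],[0,0,-2],0.9]
    - [[0,0,0],[0,0,-1],0.9]
    - [[0,0,0],[0,0,-0.5],0.9]
    - [[0,0,0],[0,0,0],0.9]
    - [[0,0,0],[0,0,0],0.9]

```text
t: 20.05
eef_pos: [0.6352, 0.1741, 0.2762]
ee_rot: [-3.142, -0.0, -1.406]
force: [0.2, -0.2, -0.1]
width: 0.0155
```

Emit:
arm_command:
  targets:
    - [[0,0,0],[0,0,-0.5],0.9]
    - [[0,0,0],[0,0,-0.5],0.9]
    - [[0,0,0],[0,0,0],0.9]
    - [[0,0,0],[0,0,0],0.9]

```text
t: 20.45
eef_pos: [0.6351, 0.1741, 0.2752]
ee_rot: [-3.142, 0.0, -1.406]
force: [0.5, -0.1, -1.2]
width: 0.0152
```

Emit:
arm_command:
  targets:
    - [[0,0,0],[0,0,-0.4],0.9]
    - [[0,0,0],[0,0,0],0.9]
    - [[0,0,0],[0,0,0],0.9]

```text
t: 20.75
eef_pos: [0.6351, 0.174, 0.2748]
ee_rot: [-3.142, 0.0, -1.406]
force: [1.1, 0.1, -0.5]
width: 0.0152
```

Emit:
arm_command:
  targets:
    - [[0,0,0],[0,0,-0.4],0.9]
    - [[0,0,0],[0,0,0],0.9]
    - [[0,0,0],[0,0,0],0.9]

```text
t: 21.05
eef_pos: [0.6351, 0.174, 0.2746]
ee_rot: [-3.141, 0.0, -1.406]
force: [-2.3, -0.1, 1.9]
width: 0.0154
```

Emit:
arm_command:
  targets:
    - [[0,0,0],[0,0,-0.2],0.9]
    - [[0,0,0],[0,0,0],0.8]
    - [[0,0,0],[0,0,0],0.75]
    - [[0,0,0],[0,0,0],0.65]
    - [[0,0,0],[0,0,0],0.55]
    - [[0,0,0],[0,0,0],0.4]
    - [[0,0,0],[0,0,3],0.3]
    - [[0,0,0],[0,0,10],0.3]

```text
t: 21.85
eef_pos: [0.6348, 0.1739, 0.2866]
ee_rot: [3.14, -0.001, -1.406]
force: [-0.3, -0.1, 1.0]
width: 0.0563
```

Emit:
arm_command:
  targets:
    - [[0,0,0],[0,0,15],0.2]
    - [[0,0,0],[0,0,18],0]
    - [[0,0,0],[0,10,15],0]
    - [[0,0,0],[0,18,8],0]
    - [[0,0,0],[0,18,0],0]
    - [[0,0,0],[0,15,0],0]
    - [[0,0,0],[0,8,0],0]
    - [[0,0,0],[0,0,0],0]

```text
t: 22.65
eef_pos: [0.6348, 0.2446, 0.3419]
ee_rot: [3.14, -0.001, -1.404]
force: [-0.0, 0.1, -0.5]
width: 0.0873
```

```bash
python3 w.py w10; python3 s.py d side
```

```text
[0.6348 0.2446 0.3419] [ 3.140e+00 -1.000e-03 -1.404e+00] 22.65
```

View pics/w10.png

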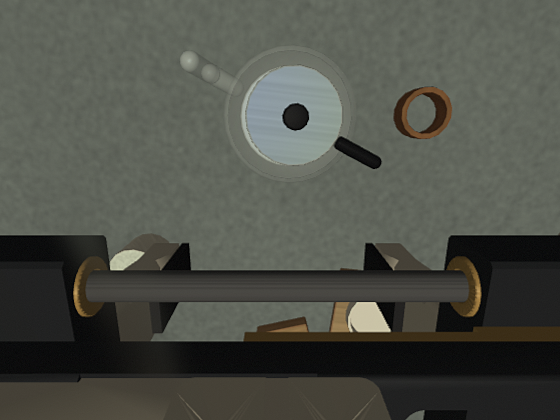

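View pics/d_side.png

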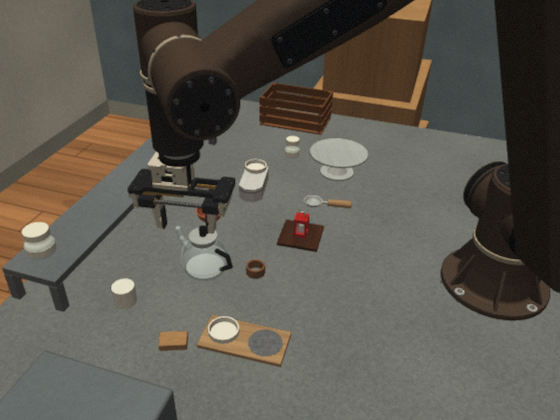

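The lid lies flat on the teapot, with its disc at about (294,115). I'll check its centre and height.

```bash
python3 - <<'E'
from h import *
import pickle
s,c,im,d=pickle.load(open('pics/w10.pkl','rb'))
I=im.astype(int); S=I.sum(2)
up(im,(220,40,365,190),4,'pics/w10z.png')
k=big(S<140,(275,95,315,135)); print('knob',circ(c,k,.117), k.reshape(-1,2).min(0),k.reshape(-1,2).max(0))
P=cloud(c,d)
for u,v in [(260,115),(330,115),(294,75),(294,155),(265,90),(325,145)]: print((u,v),P[v,u].round(4))
E
```

```text
knob [634.8 174.3  14.3  14.6] [283 104] [308 129]
(260, 115) [0.6565 0.1768 0.0949]
(330, 115) [0.6118 0.1692 0.0958]
(294, 75) [0.6391 0.1492 0.0949]
(294, 155) [0.6302 0.1984 0.0956]
(265, 90) [0.6557 0.1611 0.0952]
(325, 145) [0.611  0.1886 0.0948]
```

View pics/w10z.png

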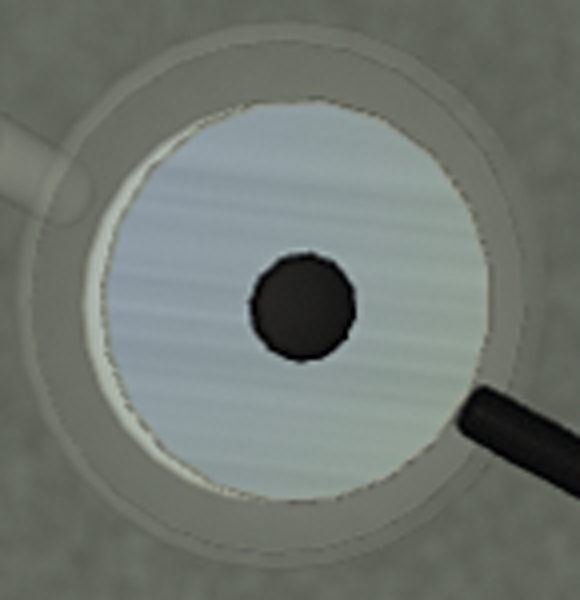

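Lid: level (top at 95 mm all round), centre (634.8,174.3) against the mouth's (635.2,174.1), so it is good. Next is the saucer.

Emit:
arm_command:
  targets:
    - [[0,0,-0.03],[0,-8,0],0]
    - [[0,0,-0.06],[0,-16,0],0]
    - [[0,0,-0.09],[1,-24,0],0]
    - [[0,0,-0.1],[1,-30,0],0]
    - [[0,0,-0.1],[1,-30,0],0]
    - [[0,0,-0.1],[1,-30,0],0]
    - [[0,0,-0.1],[1,-30,0],0]
    - [[0,0,-0.1],[1,-30,0],0]

```text
t: 23.55
eef_pos: [0.6407, 0.0426, 0.3433]
ee_rot: [-3.142, -0.0, -2.092]
force: [0.1, 0.4, 0.1]
width: 0.0874
```

Emit:
arm_command:
  targets:
    - [[0,0,-0.1],[1,-30,0],0]
    - [[0,0,-0.1],[1,-30,0],0]
    - [[0,0,-0.1],[1,-30,0],0]
    - [[0,0,-0.1],[1,-30,0],0]
    - [[0,0,-0.1],[1,-30,0],0]
    - [[0,0,-0.1],[1,-30,0],0]
    - [[0,0,-0.1],[2,-30,0],0]
    - [[0,0,-0.1],[2,-25,0],0]

```text
t: 24.35
eef_pos: [0.6503, -0.1926, 0.3433]
ee_rot: [-3.142, -0.0, -2.893]
force: [0.1, 0.5, 0.2]
width: 0.0874
```

Emit:
arm_command:
  targets:
    - [[0,0,-0.1],[2,-18,0],0]
    - [[0,0,-0.08],[2,-10,0],0]
    - [[0,0,-0.03],[0.6,-4,0],0]
    - [[0,0,0],[0,0,0],0]
    - [[0,0,0],[0,0,0],0]

```text
t: 24.85
eef_pos: [0.6554, -0.2219, 0.3432]
ee_rot: [3.141, -0.0, -3.095]
force: [0.6, -0.0, 0.8]
width: 0.0876
```

```bash
python3 w.py w11
```

```text
[ 0.6554 -0.2219  0.3432] [ 3.141 -0.    -3.095] 24.85
```

View pics/w11.png

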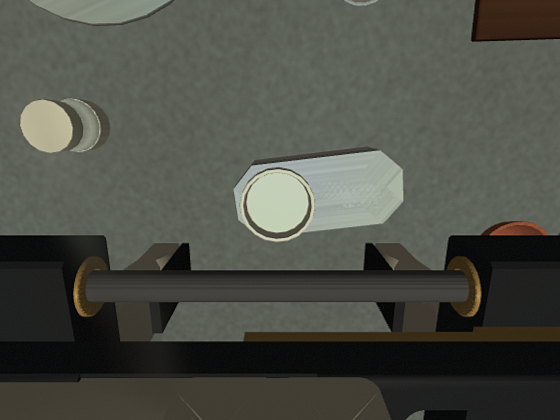

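The saucer is clear at (277,204), alone on the tin.

```bash
python3 - <<'E'
from h import *
import pickle
s,c,im,d=pickle.load(open('pics/w11.pkl','rb'))
I=im.astype(int); S=I.sum(2); r,g,b=I[...,0],I[...,1],I[...,2]
sau=big((r-b>5)&(S>420),(230,160,325,245)); print('sauc',circ(c,cv2.convexHull(sau),.056),sau.reshape(-1,2).min(0),sau.reshape(-1,2).max(0))
up(im,(225,145,415,250),4,'pics/w11z.png')
E
```

```text
sauc [ 654.7 -220.4   60.8   61.8] [240 169] [315 241]
```

View pics/w11z.png

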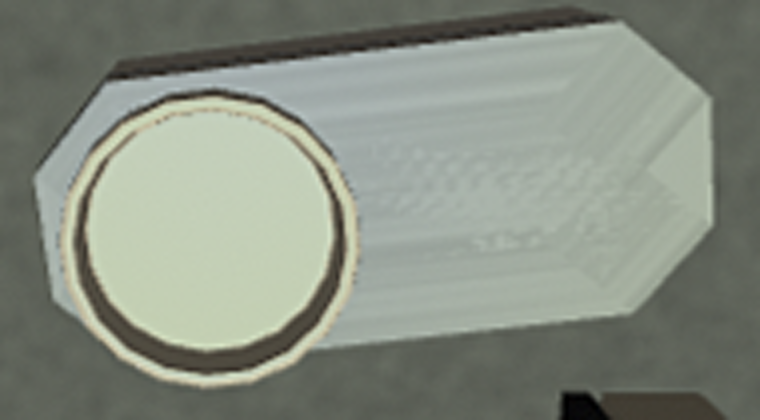

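Emit:
arm_command:
  targets:
    - [[0,0,0],[-0.7,1.5,-8],0]
    - [[0,0,0],[0,0,-16],0]
    - [[0,0,0],[0,0,-22],0]
    - [[0,0,0],[0,0,-22],0]
    - [[0,0,0],[0,0,-20],0]
    - [[0,0,0],[0,0,-14],0]
    - [[0,0,0],[0,0,-8],0]
    - [[0,0,0],[0,0,-4],0]

```text
t: 25.7
eef_pos: [0.655, -0.2202, 0.2284]
ee_rot: [3.142, -0.001, -3.095]
force: [0.1, -1.0, -0.5]
width: 0.0873
```

Emit:
arm_command:
  targets:
    - [[0,0,0],[0,0,-3],0]
    - [[0,0,0],[0,0,-2],0]
    - [[0,0,0],[0,0,-1.5],0]
    - [[0,0,0],[0,0,0],0]
    - [[0,0,0],[0,0,0],0]

```text
t: 26.2
eef_pos: [0.6551, -0.2205, 0.223]
ee_rot: [-3.141, 0.001, -3.096]
force: [0.7, -0.1, 0.3]
width: 0.0878
```

```bash
python3 w.py w12
```

```text
[ 0.6551 -0.2205  0.223 ] [-3.141e+00  1.000e-03 -3.096e+00] 26.2
```

View pics/w12.png

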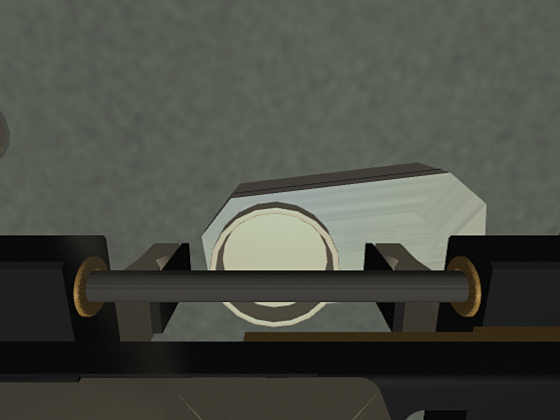

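The saucer is centred between the fingers (col 275 against 277). I go 2 mm lower and close.

Emit:
arm_command:
  targets:
    - [[0,0,0],[0,0,-1.3],0]
    - [[0,0,0],[0,0,-0.7],0.1]
    - [[0,0,0],[0,0,0],0.2]
    - [[0,0,0],[0,0,0],0.25]
    - [[0,0,0],[0,0,0],0.28]
    - [[0,0,0],[0,0,0],0.32]
    - [[0,0,0],[0,0,0],0.4]
    - [[0,0,0],[0,0,0],0.4]
  squeeze: 12

```text
t: 27.05
eef_pos: [0.6551, -0.2204, 0.2207]
ee_rot: [-3.142, 0.0, -3.096]
force: [-0.3, -0.3, 0.1]
width: 0.0606
```

Emit:
arm_command:
  targets:
    - [[0,0,0],[0,0,0],0.4]
    - [[0,0,0],[0,0,0],0.4]
    - [[0,0,0],[0,0,1.5],0.4]
    - [[0,0,0],[0,0,4],0.4]
    - [[0,0,0],[0,0,8],0.4]
    - [[0,0,0],[0,0,14],0.4]
    - [[0,0,0],[0,0,14],0.4]
    - [[0,0,0],[0,0,8],0.4]

```text
t: 27.85
eef_pos: [0.6555, -0.2205, 0.2729]
ee_rot: [-3.141, 0.003, -3.096]
force: [0.6, 0.1, -1.1]
width: 0.0604
```

```bash
python3 w.py w13
```

```text
[ 0.6555 -0.2205  0.2729] [-3.141e+00  3.000e-03 -3.096e+00] 27.85
```

View pics/w13.png

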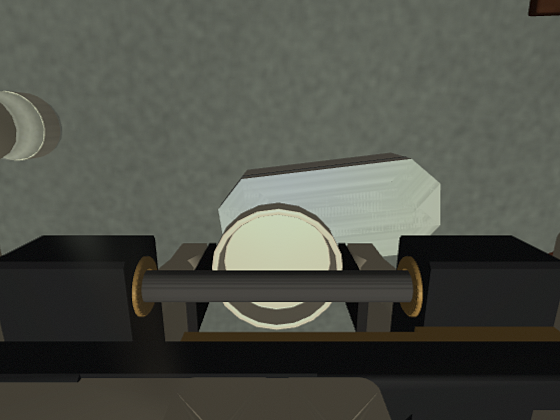

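```bash
cat > lev.py <<'E'
import sys,pickle
from h import *
s,c,im,d=pickle.load(open(f'pics/{sys.argv[1]}.pkl','rb'))
a,b,x,y=map(int,sys.argv[2:6])
P=cloud(c,d)[b:y,a:x].reshape(-1,3); P=P[np.isfinite(P).all(1)]
A=np.c_[P[:,:2]-P[:,:2].mean(0),np.ones(len(P))]; k=np.linalg.lstsq(A,P[:,2],rcond=None)[0]
print('mean',P.mean(0).round(4),'tilt deg xy',np.degrees(k[:2]).round(2),'std mm',1000*(P[:,2]-A@k).std().round(4))
E
python3 lev.py w13 245 225 312 264; python3 lev.py w12 245 225 312 264; python3 lev.py w10 255 80 280 150
```

```text
mean [ 0.6459 -0.2193  0.097 ] tilt deg xy [-45.07  -2.33] std mm 8.5
mean [ 0.646  -0.2192  0.0447] tilt deg xy [-42.17  -2.12] std mm 8.3
mean [0.652  0.1759 0.0957] tilt deg xy [-16.25  -1.45] std mm 13.4
```

```bash
sed -i "s/^A=/P=P[abs(P[:,2]-np.median(P[:,2]))<.004]\nA=/" lev.py
python3 lev.py w13 245 232 312 264; python3 lev.py w12 245 232 312 264; python3 lev.py w10 255 80 280 150
```

```text
mean [ 0.648  -0.2192  0.0963] tilt deg xy [-0.22 -0.03] std mm 0.6
mean [ 0.648  -0.2191  0.0441] tilt deg xy [-0.38  0.05] std mm 0.6
mean [0.652  0.1759 0.0951] tilt deg xy [0.14 0.2 ] std mm 0.7
```

Emit:
arm_command:
  targets:
    - [[0,0,0],[-1,5,14],0.4]
    - [[0,0,0],[-3,12,16],0.4]
    - [[0,0,0],[-5,20,16],0.4]
    - [[0,0,0],[-6,26,10],0.4]
    - [[0,0,0],[-7,29,4],0.4]
    - [[0,0,0],[-7,30,0],0.4]
    - [[0,0,0],[-7,30,0],0.4]
    - [[0,0,0],[-7,30,0],0.4]

```text
t: 28.7
eef_pos: [0.6112, -0.0366, 0.3314]
ee_rot: [3.141, 0.001, -3.095]
force: [1.0, 0.2, -0.5]
width: 0.0604
```

Emit:
arm_command:
  targets:
    - [[0,0,0],[-7,30,0],0.4]
    - [[0,0,0],[-7,30,0],0.4]
    - [[0,0,0],[-7,30,0],0.4]
    - [[0,0,0],[-7,30,0],0.4]
    - [[0,0,0],[-7,30,0],0.4]
    - [[0,0,0],[-7,30,0],0.4]
    - [[0,0,0],[-7,30,0],0.4]
    - [[0,0,0],[-7,30,0],0.4]

```text
t: 29.5
eef_pos: [0.555, 0.2033, 0.3314]
ee_rot: [3.141, 0.001, -3.095]
force: [1.3, -0.8, -0.9]
width: 0.0607
```

Emit:
arm_command:
  targets:
    - [[0,0,0],[-7,30,0],0.4]
    - [[0,0,0],[-7,30,0],0.4]
    - [[0,0,0],[-6,27,0],0.4]
    - [[0,0,0],[-4,20,0],0.4]
    - [[0,0,0.005],[-1,12,0],0.4]
    - [[0,0,0],[0,5,0],0.4]
    - [[0,0,0],[0,0,0],0.4]
    - [[0,0,0],[0,0,0],0.4]

```text
t: 30.3
eef_pos: [0.5312, 0.3248, 0.3301]
ee_rot: [-3.141, -0.0, -3.092]
force: [-0.9, 0.3, 0.6]
width: 0.0607
```

```bash
python3 w.py w14
```

```text
[0.5312 0.3248 0.3301] [-3.141 -0.    -3.092] 30.3
```

View pics/w14.png

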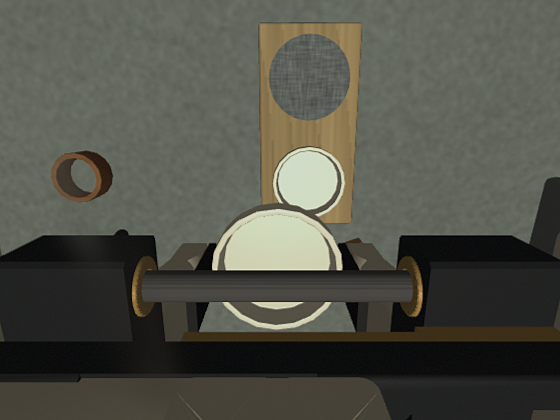

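The felt disc shows at about (310,77), the twin at (309,181), and the board around both. The held saucer is level.

```bash
python3 - <<'E'
from h import *
import pickle
s,c,im,d=pickle.load(open('pics/w14.pkl','rb'))
I=im.astype(int); S=I.sum(2); r,g,b=I[...,0],I[...,1],I[...,2]
bd=big(r-b>30,(240,10,380,200)); p=bd.reshape(-1,2)
print('board top part',rect(c,bd,.01),p.min(0),p.max(0))
m=((r-b)<22).astype(np.uint8); m=cv2.morphologyEx(m,cv2.MORPH_OPEN,np.ones((3,3)))
f=big(m,(264,28,354,128)); print('felt',circ(c,cv2.convexHull(f),.01),f.reshape(-1,2).min(0),f.reshape(-1,2).max(0))
t=big((S>480),(265,140,355,215)); print('twin',circ(c,cv2.convexHull(t),.026),t.reshape(-1,2).min(0),t.reshape(-1,2).max(0))
up(im,(250,15,370,225),4,'pics/w14z.png')
E
```

```text
board top part [458.4 349.1 145.5  83.2   3. ] [259  23] [361 199]
felt [427.2 347.6  67.3  67.6] [269  34] [349 119]
twin [512.8 352.1  60.   61.1] [273 147] [344 214]
```

View pics/w14z.png

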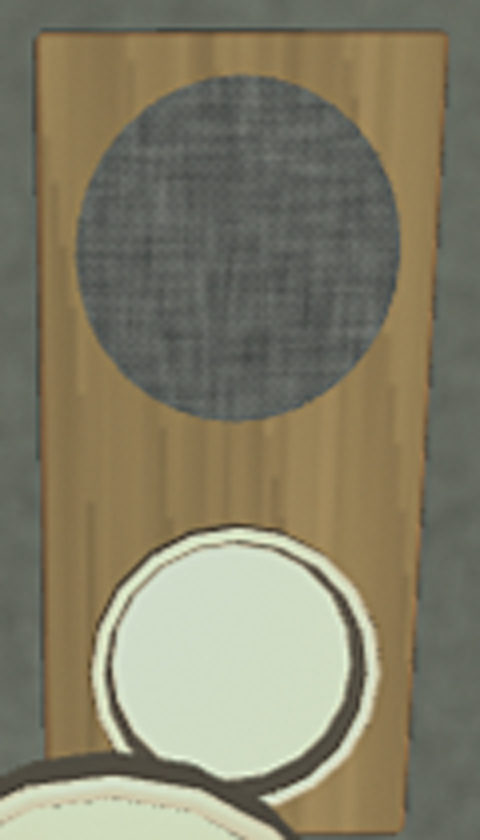

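Emit:
arm_command:
  targets:
    - [[0,0,0],[-7,2,0],0.4]
    - [[0,0,0],[-16,3.5,0],0.4]
    - [[0,0,0],[-22,4.5,0],0.4]
    - [[0,0,0],[-22,5,0],0.4]
    - [[0,0,0],[-18,4,0],0.4]
    - [[0,0,0],[-12,2.5,-5],0.4]
    - [[0,0,0],[-6.6,1,-12],0.4]
    - [[0,0,0],[0,0,-20],0.4]

```text
t: 31.15
eef_pos: [0.4266, 0.3484, 0.2933]
ee_rot: [3.139, 0.001, -3.09]
force: [0.5, -0.5, -0.8]
width: 0.0601
```

Emit:
arm_command:
  targets:
    - [[0,0,0],[0,0,-24],0.4]
    - [[0,0,0],[0,0,-24],0.4]
    - [[0,0,0],[0,0,-20],0.4]
    - [[0,0,0],[0,0,-14],0.4]
    - [[0,0,0],[0,0,-8],0.4]
    - [[0,0,0],[0,0,-5],0.4]
    - [[0,0,0],[0,0,-2],0.4]
    - [[0,0,0],[0,0,0],0.4]

```text
t: 31.95
eef_pos: [0.4275, 0.3481, 0.1963]
ee_rot: [3.141, 0.0, -3.091]
force: [0.3, -0.0, -0.3]
width: 0.0602
```

```bash
python3 w.py w15; python3 s.py e side
```

```text
[0.4275 0.3481 0.1963] [ 3.141  0.    -3.091] 31.95
```

View pics/w15.png

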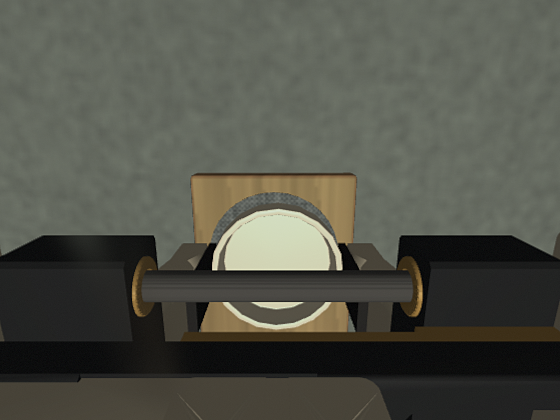

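Over the felt, about 0.8 mm too far in +y. I correct that and lower.

Emit:
arm_command:
  targets:
    - [[0,0,0],[0,-0.8,-1.5],0.4]
    - [[0,0,0],[0,0,-1.5],0.4]
    - [[0,0,0],[0,0,-1],0.4]
    - [[0,0,0],[0,0,-0.6],0.4]
    - [[0,0,0],[0,0,0],0.4]
    - [[0,0,0],[0,0,0],0.4]

```text
t: 32.65
eef_pos: [0.4274, 0.3473, 0.1916]
ee_rot: [-3.142, -0.0, -3.091]
force: [0.7, -0.9, -0.0]
width: 0.0603
```

Emit:
arm_command:
  targets:
    - [[0,0,0],[0,0,-0.5],0.4]
    - [[0,0,0],[0,0,0],0.4]
    - [[0,0,0],[0,0,0],0.4]

```text
t: 32.95
eef_pos: [0.4274, 0.3473, 0.1911]
ee_rot: [-3.142, 0.0, -3.091]
force: [0.1, -0.3, -0.4]
width: 0.0607
```

Emit:
arm_command:
  targets:
    - [[0,0,0],[0,0,-0.4],0.4]
    - [[0,0,0],[0,0,0],0.4]
    - [[0,0,0],[0,0,0],0.4]

```text
t: 33.25
eef_pos: [0.4274, 0.3472, 0.1906]
ee_rot: [-3.142, -0.0, -3.091]
force: [-0.3, -0.9, 0.3]
width: 0.0603
```

Emit:
arm_command:
  targets:
    - [[0,0,0],[0,0,-0.4],0.4]
    - [[0,0,0],[0,0,0],0.4]
    - [[0,0,0],[0,0,0],0.4]

```text
t: 33.55
eef_pos: [0.4274, 0.3472, 0.1906]
ee_rot: [3.142, 0.0, -3.091]
force: [-2.2, -0.8, 4.8]
width: 0.0604
```

Contact (4.8 N). I release and retreat in +x to look.

Emit:
arm_command:
  targets:
    - [[0,0,0],[0,0,0],0.27]
    - [[0,0,0],[0,0,0],0.22]
    - [[0,0,0],[0,0,0],0.12]
    - [[0,0,0],[0,0,0],0]
    - [[0,0,0],[0,0,0],0]
    - [[0,0,0],[0,0,3],0]
    - [[0,0,0],[0,0,8],0]
    - [[0,0,0],[0,0,15],0]

```text
t: 34.35
eef_pos: [0.4272, 0.347, 0.2162]
ee_rot: [-3.14, -0.001, -3.091]
force: [0.0, 1.0, 0.1]
width: 0.0876
```

Emit:
arm_command:
  targets:
    - [[0,0,0],[0,0,22],0]
    - [[0,0,0],[0,0,26],0]
    - [[0,0,0],[6,0,26],0]
    - [[0,0,0],[14,0,22],0]
    - [[0,0,0],[18,0,14],0]
    - [[0,0,0],[16,0,0],0]
    - [[0,0,0],[8,0,0],0]
    - [[0,0,0],[0,0,0],0]

```text
t: 35.15
eef_pos: [0.49, 0.3468, 0.3251]
ee_rot: [-3.14, -0.001, -3.092]
force: [-0.4, -0.5, -0.7]
width: 0.0875
```

```bash
python3 w.py w16; python3 s.py f side
```

```text
[0.49   0.3468 0.3251] [-3.140e+00 -1.000e-03 -3.092e+00] 35.15
```

View pics/w16.png

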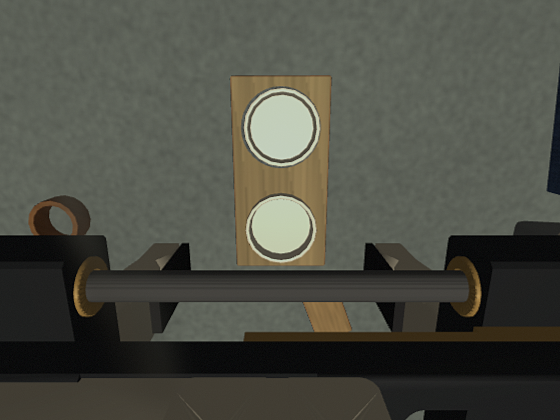

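```bash
python3 - <<'E'
from h import *
import pickle
s,c,im,d=pickle.load(open('pics/w16.pkl','rb'))
I=im.astype(int); S=I.sum(2); r,g,b=I[...,0],I[...,1],I[...,2]
t=big((S>520),(235,80,328,172)); print('saucer',circ(c,cv2.convexHull(t),.026),t.reshape(-1,2).min(0),t.reshape(-1,2).max(0))
t=big((S>520),(235,190,328,262)); print('twin',circ(c,cv2.convexHull(t),.026))
bd=big(r-b>30,(220,70,340,268)); print('board',rect(c,bd,.01))
E
python3 lev.py w16 262 105 300 150
```

```text
saucer [426.8 348.4  60.3  60.5] [244  88] [319 165]
twin [513.  352.2  60.1  60.3]
board [469.4 349.8 168.8  83.3   3. ]
mean [0.4265 0.3477 0.0141] tilt deg xy [-0.16  0.17] std mm 0.7
```

The saucer is centred (saucer-to-twin vector 86.2/3.8 mm against an ideal 85.9/4.5) and level. Now the tin.

Emit:
arm_command:
  targets:
    - [[0,0,0.03],[3,-8,5],0]
    - [[0,0,0.06],[5,-16,5],0]
    - [[0,0,0.09],[7,-24,0],0]
    - [[0,0,0.1],[9,-28,0],0]
    - [[0,0,0.1],[9,-28,0],0]
    - [[0,0,0.1],[9,-28,0],0]
    - [[0,0,0.1],[9,-28,0],0]
    - [[0,0,0.1],[9,-28,0],0]

```text
t: 36.05
eef_pos: [0.5489, 0.1583, 0.3357]
ee_rot: [3.141, -0.001, -2.406]
force: [0.2, 0.8, -0.4]
width: 0.0877
```

Emit:
arm_command:
  targets:
    - [[0,0,0.1],[9,-28,0],0]
    - [[0,0,0.1],[9,-28,0],0]
    - [[0,0,0.1],[9,-28,0],0]
    - [[0,0,0.1],[9,-28,0],0]
    - [[0,0,0.1],[9,-28,0],0]
    - [[0,0,0.1],[9,-28,0],0]
    - [[0,0,0.1],[9,-28,0],0]
    - [[0,0,0.1],[9,-28,0],0]

```text
t: 36.85
eef_pos: [0.6211, -0.0654, 0.3356]
ee_rot: [3.14, -0.0, -1.606]
force: [1.0, -0.4, 0.2]
width: 0.0875
```

Emit:
arm_command:
  targets:
    - [[0,0,0.1],[9,-28,0],0]
    - [[0,0,0.08],[7,-22,0],0]
    - [[0,0,0.02],[4,-14,0],0]
    - [[0,0,0.005],[2,-8,0],0]
    - [[0,0,0],[0,0,0],0]
    - [[0,0,0],[0,0,0],0]

```text
t: 37.45
eef_pos: [0.6431, -0.1362, 0.336]
ee_rot: [3.141, 0.0, -1.406]
force: [-0.6, 0.7, 0.0]
width: 0.0878
```

```bash
python3 w.py w17
```

```text
[ 0.6431 -0.1362  0.336 ] [ 3.141  0.    -1.406] 37.45
```

View pics/w17.png

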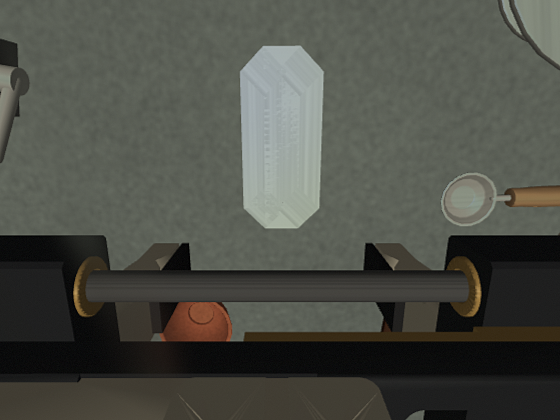

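The tin stands alone and upright in the image, spanning (240–323, 46–228). The red bowl is at the lower left, so I'll check its clearance to the fingers as well.

```bash
python3 - <<'E'
from h import *
import pickle
s,c,im,d=pickle.load(open('pics/w17.pkl','rb'))
I=im.astype(int); S=I.sum(2)
t=big(S>410,(225,30,340,240)); print('tin',rect(c,t,.04))
p=cv2.approxPolyDP(t,4,True).reshape(-1,2); A=ray(c,p,.04)[:,:2]*1000; print(p.tolist()); print(A.round(1).tolist()); 
ct=np.load('pics/top0_im.npy'); I=ct.astype(int); m=big((I[...,0]-I[...,2]>50),(250,125,300,170)); print('bowl',circ(cam('top'),m,.04))
E
```

```text
tin [ 647.3 -185.4   64.   142.8    9.5]
[[263, 46], [240, 71], [243, 204], [265, 227], [298, 227], [318, 208], [323, 72], [300, 46]]
[[672.6, -253.5], [687.2, -233.3], [670.5, -129.8], [649.0, -112.7], [621.0, -117.4], [607.3, -136.8], [624.5, -243.0], [645.1, -258.1]]
bowl [ 6.971e+02 -3.000e-01  6.980e+01  7.010e+01]
```

Emit:
arm_command:
  targets:
    - [[0,0,0],[1,-8,0],0]
    - [[0,0,0],[1,-15,-5],0]
    - [[0,0,0],[1,-15,-10],0]
    - [[0,0,0],[1,-8,-16],0]
    - [[0,0,0],[0.1,-3.1,-22],0]
    - [[0,0,0],[0,0,-24],0]
    - [[0,0,0],[0,0,-20],0]
    - [[0,0,0],[0,0,-8],0]

```text
t: 38.3
eef_pos: [0.6462, -0.1866, 0.2273]
ee_rot: [3.137, 0.001, -1.407]
force: [-0.2, 0.9, 0.7]
width: 0.0873
```

Emit:
arm_command:
  targets:
    - [[0,0,0],[0,0,0],0]
    - [[0,0,0],[0,0,0],0]

```text
t: 38.5
eef_pos: [0.6478, -0.1862, 0.2315]
ee_rot: [-3.141, -0.0, -1.406]
force: [-0.4, 0.3, 0.7]
width: 0.0877
```

```bash
python3 w.py w18
```

```text
[ 0.6478 -0.1862  0.2315] [-3.141 -0.    -1.406] 38.5
```

View pics/w18.png

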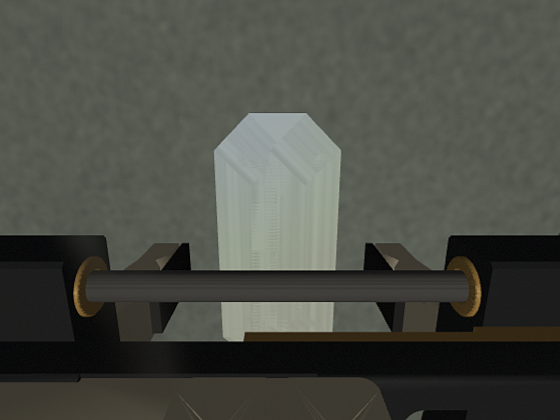

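Emit:
arm_command:
  targets:
    - [[0,0,0],[-0.4,0.8,-5],0]
    - [[0,0,0],[0,0,-10],0]
    - [[0,0,0],[0,0,-12],0]
    - [[0,0,0],[0,0,-9],0]
    - [[0,0,0],[0,0,-5],0]
    - [[0,0,0],[0,0,-3],0]
    - [[0,0,0],[0,0,0],0]
    - [[0,0,0],[0,0,0],0]

```text
t: 39.35
eef_pos: [0.6473, -0.1851, 0.1874]
ee_rot: [-3.141, -0.0, -1.406]
force: [-0.1, -0.1, 0.5]
width: 0.0877
```

Emit:
arm_command:
  targets:
    - [[0,0,0],[0,0,0],0.1]
    - [[0,0,0],[0,0,0],0.18]
    - [[0,0,0],[0,0,0],0.24]
    - [[0,0,0],[0,0,0],0.27]
    - [[0,0,0],[0,0,0],0.32]
    - [[0,0,0],[0,0,0],0.4]
    - [[0,0,0],[0,0,0],0.4]
    - [[0,0,0],[0,0,0],0.4]
  squeeze: 30

```text
t: 40.15
eef_pos: [0.6472, -0.1851, 0.1875]
ee_rot: [-3.141, -0.0, -1.406]
force: [-0.3, -0.6, 2.3]
width: 0.064
```

Emit:
arm_command:
  targets:
    - [[0,0,0],[0,0,0],0.4]
    - [[0,0,0],[0,0,0],0.4]
    - [[0,0,0],[0,0,1.5],0.4]
    - [[0,0,0],[0,0,4],0.4]
    - [[0,0,0],[0,0,8],0.4]
    - [[0,0,0],[0,0,14],0.4]
    - [[0,0,0],[0,0,18],0.4]
    - [[0,0,0],[0,0,20],0.4]

```text
t: 40.95
eef_pos: [0.647, -0.185, 0.2542]
ee_rot: [3.141, 0.0, -1.406]
force: [-0.0, 0.3, -3.8]
width: 0.0638
```

Emit:
arm_command:
  targets:
    - [[0,0,0],[0,0,20],0.4]
    - [[0,0,0],[0,0,20],0.4]
    - [[0,0,0],[0,0,16],0.4]
    - [[0,0,0],[0,0,8],0.4]
    - [[0,0,0],[0,0,0],0.4]
    - [[0,0,0],[0,0,0],0.4]

```text
t: 41.55
eef_pos: [0.6468, -0.185, 0.3164]
ee_rot: [3.141, 0.0, -1.406]
force: [0.1, -0.1, -3.1]
width: 0.0637
```

```bash
python3 w.py w19; python3 s.py g top side; python3 lev.py w19 240 180 315 230
```

```text
[ 0.6468 -0.185   0.3164] [ 3.141  0.    -1.406] 41.55
mean [ 0.6521 -0.2202  0.1691] tilt deg xy [-0.02 -0.11] std mm 0.6
```

View pics/w19.png

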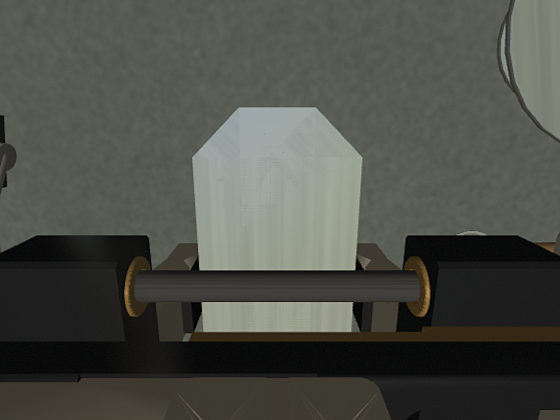

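View pics/g_side.png

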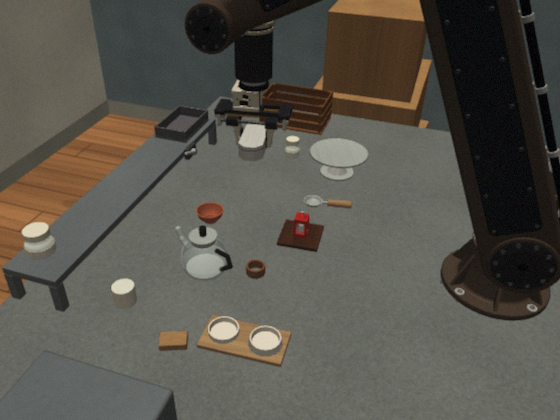

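The tin is held level, with its top 169 mm up on a 0.1° slope, and the side view shows the other three in place. Next I refine the stand's centre from the saved views.

```bash
python3 - <<'E'
from h import *
import pickle
def robust(p):
    w=np.ones(len(p),bool)
    for _ in range(8):
        A=np.c_[2*p[w],np.ones(w.sum())]; x=np.linalg.lstsq(A,(p[w]**2).sum(1),rcond=None)[0]; R0=np.sqrt(x[2]+x[0]**2+x[1]**2)
        e=abs(np.hypot(*(p-x[:2]).T)-R0); w=e<max(1.5,2*np.median(e))
    return x[:2].round(1),(2*R0).round(1),w.sum(),len(p)
for nm,(c,im),roi,thr in [('w1',pickle.load(open('pics/w1.pkl','rb'))[1:3],(0,0,200,175),420),('top0',(cam('top'),np.load('pics/top0_im.npy')),(385,215,480,305),450),
   ('gtop',pickle.load(open('pics/g_top.pkl','rb'))[1:3],(385,215,480,305),450),('w17',pickle.load(open('pics/w17.pkl','rb'))[1:3],(480,0,560,120),400)]:
    I=im.astype(int).sum(2)
    m=big(I>thr,roi).reshape(-1,2); a,b,x,y=roi
    k=(m[:,0]>max(a,0)+2)&(m[:,0]<x-3)&(m[:,1]>b+2)&(m[:,1]<y-3)
    print(nm,robust((ray(c,m[k],.07)[:,:2]*1000)))
s,c,im,d=pickle.load(open('pics/w1.pkl','rb'));P=cloud(c,d)
for u,v in[(80,80),(120,60)]: print(P[v,u].round(4))
s,c,im,d=pickle.load(open('pics/g_top.pkl','rb'));P=cloud(c,d)
for u,v in[(432,260),(415,245),(450,192),(448,190)]: print(P[v,u].round(4))
E
```

```text
w1 (array([ 463.8, -339.3]), np.float64(99.1), np.int64(421), 426)
top0 (array([ 444.8, -351.2]), np.float64(166.0), np.int64(217), 219)
gtop (array([ 446.1, -352.8]), np.float64(185.0), np.int64(287), 384)
w17 (array([ 508.9, -295.3]), np.float64(17.7), np.int64(51), 62)
[ 0.4523 -0.3588  0.0701]
[ 0.4544 -0.3183  0.0707]
[ 0.4433 -0.3511  0.0703]
[ 0.475  -0.3155  0.0701]
[ 0.5985 -0.3998  0.0602]
[ 0.6027 -0.3951  0.0614]
```

View pics/g_top.png

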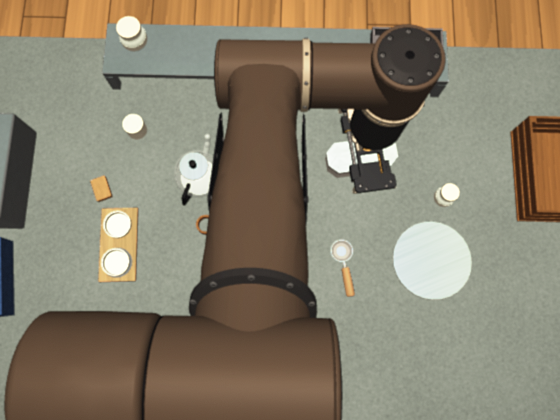

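```bash
python3 - <<'E'
from h import *
import pickle
def fitc(p):
    w=np.ones(len(p),bool)
    for _ in range(10):
        A=np.c_[2*p[w],np.ones(w.sum())]; x=np.linalg.lstsq(A,(p[w]**2).sum(1),rcond=None)[0]; R0=np.sqrt(x[2]+x[0]**2+x[1]**2)
        e=abs(np.hypot(*(p-x[:2]).T)-R0); w=e<max(1.5,2*np.median(e))
    return x[:2].round(1),(2*R0).round(1),w.sum(),len(p)
for nm,(c,im),roi in [('w1',pickle.load(open('pics/w1.pkl','rb'))[1:3],(0,0,240,200)),('top0',(cam('top'),np.load('pics/top0_im.npy')),(385,215,480,305)),('gtop',pickle.load(open('pics/g_top.pkl','rb'))[1:3],(385,215,480,305))]:
    g=cv2.GaussianBlur(im,(5,5),0).astype(float).sum(2)
    cen=np.array([.4448,-.3512,.07]); pts=[]
    for a in np.radians(np.arange(0,360,3)):
        rr=np.arange(.075,.095,.0002)
        uv=proj(c,cen+np.c_[rr*np.cos(a),rr*np.sin(a),0*rr])
        if (uv<2).any() or (uv[:,0]>557).any() or (uv[:,1]>233).any() and nm=='w1': continue
        v=cv2.remap(g.astype(np.float32),uv[:,0].astype(np.float32)[None],uv[:,1].astype(np.float32)[None],cv2.INTER_LINEAR)[0]
        k=np.argmax(np.abs(np.gradient(v))); pts.append((cen+[rr[k]*np.cos(a),rr[k]*np.sin(a),0])[:2]*1000)
    print(nm,fitc(np.array(pts)))
E
```

```text
w1 (array([ 444.6, -349.5]), np.float64(168.0), np.int64(60), 60)
top0 (array([ 444.7, -351. ]), np.float64(167.8), np.int64(118), 120)
gtop (array([ 444.6, -351.1]), np.float64(168.0), np.int64(118), 120)
```

Emit:
arm_command:
  targets:
    - [[0,0,0],[-4,-3,4],0.4]
    - [[0,0,0],[-9,-7,4],0.4]
    - [[0,0,0],[-14,-12,0],0.4]
    - [[0,0,0],[-18,-15,0],0.4]
    - [[0,0,0],[-20,-16,0],0.4]
    - [[0,0,0],[-20,-16,0],0.4]
    - [[0,0,0],[-20,-16,0],0.4]
    - [[0,0,0],[-20,-16,0],0.4]

```text
t: 42.5
eef_pos: [0.5194, -0.2877, 0.3249]
ee_rot: [-3.142, 0.0, -1.407]
force: [-0.0, -1.5, -2.5]
width: 0.0639
```

Emit:
arm_command:
  targets:
    - [[0,0,0],[-20,-16,0],0.4]
    - [[0,0,0],[-20,-16,0],0.4]
    - [[0,0,0],[-16,-14,0],0.4]
    - [[0,0,0],[-12,-10,0],0.4]
    - [[0,0,0],[-6.2,-5.5,0],0.4]
    - [[0,0,0],[-3,-2.4,0],0.4]
    - [[0,0,0],[0,0,0],0.4]
    - [[0,0,0],[0,0,0],0.4]

```text
t: 43.3
eef_pos: [0.4454, -0.3497, 0.3247]
ee_rot: [-3.141, -0.0, -1.405]
force: [0.8, -0.4, -2.0]
width: 0.064
```

```bash
python3 w.py w20; python3 s.py h side
```

```text
[ 0.4454 -0.3497  0.3247] [-3.141 -0.    -1.405] 43.3
```

View pics/w20.png

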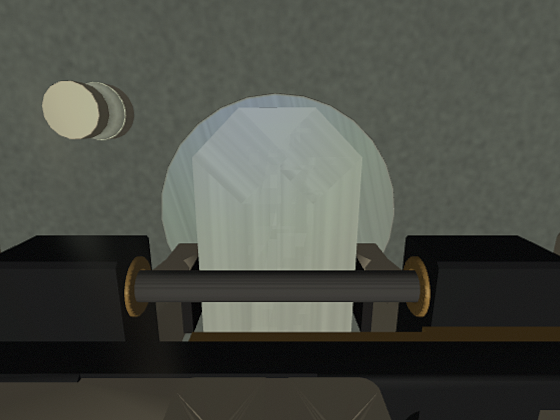

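View pics/h_side.png

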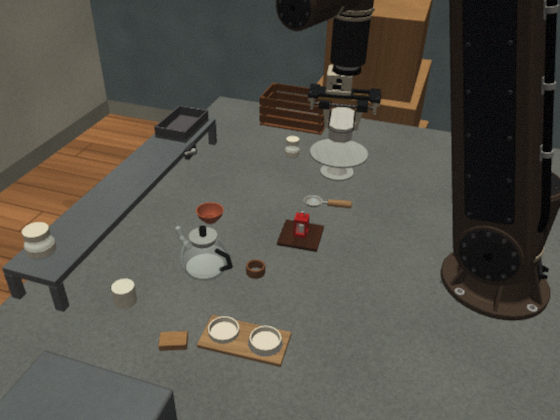

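The tin is over the plate, and the plate edge is visible at cols 161–395. One more fit from this view.

```bash
python3 - <<'E'
from h import *
import pickle
from scipy.optimize import least_squares
c,im=pickle.load(open('pics/w20.pkl','rb'))[1:3]
g=cv2.GaussianBlur(im,(3,3),0).astype(np.float32).sum(2); cen=np.array([.4446,-.350,.07]); pts=[]
for a in np.radians(np.arange(0,360,2)):
    rr=np.arange(.079,.091,.0002); uv=proj(c,cen+np.c_[rr*np.cos(a),rr*np.sin(a),0*rr])
    if (uv[:,1]>232).any(): continue
    v=cv2.remap(g.astype(np.float32),uv[:,0].astype(np.float32)[None],uv[:,1].astype(np.float32)[None],cv2.INTER_LINEAR)[0]
    k=np.argmax(np.abs(np.gradient(v))); pts.append((cen+[rr[k]*np.cos(a),rr[k]*np.sin(a),0])[:2]*1000)
p=np.array(pts); print(len(p))
for r in (84,84.5,85): print(r,least_squares(lambda x:np.hypot(*(p-x).T)-r,[444,-350],loss='soft_l1').x.round(1))
E
```

```text
98
84 [ 444.6 -349.7]
84.5 [ 444.5 -349.1]
85 [ 444.4 -348.4]
```

Emit:
arm_command:
  targets:
    - [[0,0,0],[-0.8,0,-6],0.4]
    - [[0,0,0],[0,0,-12],0.4]
    - [[0,0,0],[0,0,-15],0.4]
    - [[0,0,0],[0,0,-12],0.4]
    - [[0,0,0],[0,0,-8],0.4]
    - [[0,0,0],[0,0,-5],0.4]
    - [[0,0,0],[0,0,-3],0.4]
    - [[0,0,0],[0,0,-1],0.4]

```text
t: 44.2
eef_pos: [0.4442, -0.35, 0.2626]
ee_rot: [3.141, -0.0, -1.406]
force: [0.2, -0.3, -3.3]
width: 0.0636
```

Emit:
arm_command:
  targets:
    - [[0,0,0],[0,0,-1],0.4]
    - [[0,0,0],[0,0,-1],0.4]
    - [[0,0,0],[0,0,-1],0.4]
    - [[0,0,0],[0,0,0],0.4]
    - [[0,0,0],[0,0,0],0.4]

```text
t: 44.7
eef_pos: [0.4441, -0.35, 0.2599]
ee_rot: [-3.141, -0.0, -1.406]
force: [-0.1, -0.4, -3.0]
width: 0.0641
```

Emit:
arm_command:
  targets:
    - [[0,0,0],[0,0,-0.7],0.4]
    - [[0,0,0],[0,0,-0.6],0.4]
    - [[0,0,0],[0,0,0],0.4]
    - [[0,0,0],[0,0,0],0.4]

```text
t: 45.1
eef_pos: [0.4442, -0.35, 0.2584]
ee_rot: [3.142, -0.0, -1.406]
force: [0.0, -0.5, -2.5]
width: 0.0638
```

Emit:
arm_command:
  targets:
    - [[0,0,0],[0.4,0.2,-0.5],0.4]
    - [[0,0,0],[0,0,0],0.4]
    - [[0,0,0],[0,0,0],0.4]

```text
t: 45.4
eef_pos: [0.4446, -0.3497, 0.2579]
ee_rot: [3.142, 0.0, -1.406]
force: [0.1, 0.1, -3.4]
width: 0.0637
```

Emit:
arm_command:
  targets:
    - [[0,0,0],[0,0,-0.5],0.4]
    - [[0,0,0],[0,0,0],0.4]
    - [[0,0,0],[0,0,0],0.4]

```text
t: 45.7
eef_pos: [0.4445, -0.3497, 0.2574]
ee_rot: [3.142, 0.0, -1.406]
force: [0.4, -0.8, -2.4]
width: 0.0637
```

Emit:
arm_command:
  targets:
    - [[0,0,0],[0,0,-0.4],0.4]
    - [[0,0,0],[0,0,0],0.4]
    - [[0,0,0],[0,0,0],0.4]

```text
t: 46.0
eef_pos: [0.4445, -0.3498, 0.2574]
ee_rot: [-3.141, -0.0, -1.406]
force: [-2.1, 0.7, 3.3]
width: 0.0639
```

Contact. I release and rise straight up.

Emit:
arm_command:
  targets:
    - [[0,0,0],[0,0,0],0.25]
    - [[0,0,0],[0,0,0],0.2]
    - [[0,0,0],[0,0,0],0.1]
    - [[0,0,0],[0,0,0],0]
    - [[0,0,0],[0,0,0],0]
    - [[0,0,0],[0,0,4],0]
    - [[0,0,0],[0,0,12],0]
    - [[0,0,0],[0,0,20],0]

```text
t: 46.8
eef_pos: [0.4442, -0.3496, 0.2932]
ee_rot: [3.14, 0.001, -1.406]
force: [0.8, 0.2, -1.1]
width: 0.0877
```

Emit:
arm_command:
  targets:
    - [[0,0,0],[0,0,26],0]
    - [[0,0,0],[0,6,26],0]
    - [[0,0,0],[2,14,20],0]
    - [[0,0,0],[5,18,10],0]
    - [[0,0,0],[5,16,0],0]
    - [[0,0,0],[3,8,0],0]
    - [[0,0,0],[0,0,0],0]
    - [[0,0,0],[0,0,0],0]

```text
t: 47.6
eef_pos: [0.4595, -0.2879, 0.3751]
ee_rot: [3.141, -0.0, -1.405]
force: [-1.0, -0.5, 0.2]
width: 0.0877
```

```bash
python3 w.py w21; python3 s.py i top side
```

```text
[ 0.4595 -0.2879  0.3751] [ 3.141 -0.    -1.405] 47.6
```

View pics/w21.png

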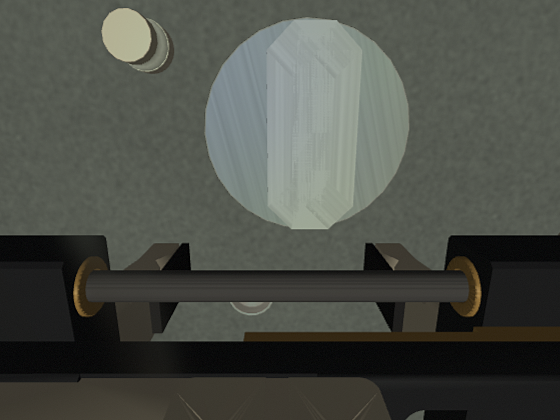

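View pics/i_top.png

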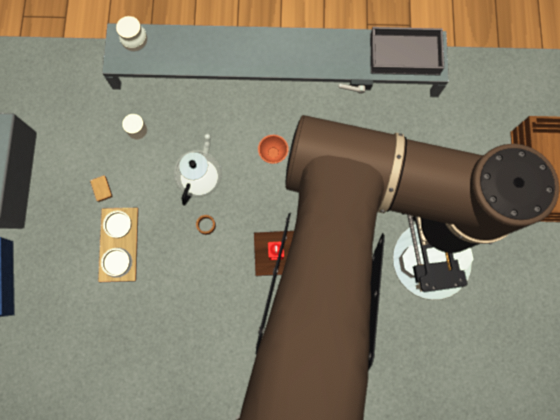

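View pics/i_side.png

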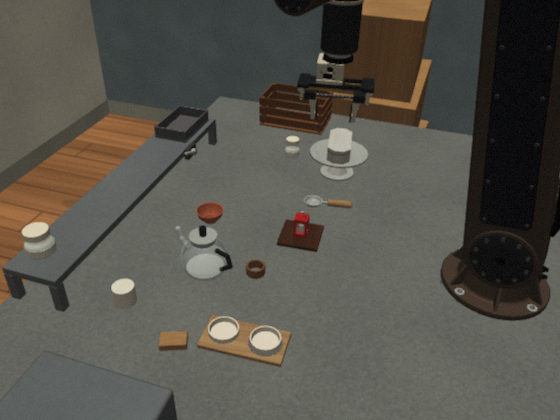

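The tin is on the stand, and the lantern, lid and saucer are still in place in the top and side views. I'll measure the tin against the plate.

```bash
python3 - <<'E'
from h import *
import pickle
c,im=pickle.load(open('pics/w21.pkl','rb'))[1:3]
up(im,(195,10,420,240),3.4 and 3,'pics/w21z.png')
g=cv2.GaussianBlur(im,(3,3),0).astype(np.float32).sum(2); cen=np.array([.4446,-.350,.07]); pts=[]
for a in np.radians(np.arange(0,360,2)):
    rr=np.arange(.079,.091,.0002); uv=proj(c,cen+np.c_[rr*np.cos(a),rr*np.sin(a),0*rr])
    if (uv[:,1]>232).any() or (((uv[:,0]>265)&(uv[:,0]<362)).any()): continue
    v=cv2.remap(g.astype(np.float32),uv[:,0].astype(np.float32)[None],uv[:,1].astype(np.float32)[None],cv2.INTER_LINEAR)[0]
    k=np.argmax(np.abs(np.gradient(v))); pts.append((cen+[rr[k]*np.cos(a),rr[k]*np.sin(a),0])[:2]*1000)
p=np.array(pts,np.float32); A=np.c_[2*p,np.ones(len(p))]; x=np.linalg.lstsq(A,(p**2).sum(1),rcond=None)[0]; print(len(p),x[:2].round(1),2*np.sqrt(x[2]+x[0]**2+x[1]**2))
E
python3 lev.py w21 285 60 345 200
```

```text
118 [ 444.6 -349.6] 167.96534226650056
mean [ 0.4425 -0.3513  0.1101] tilt deg xy [-0.03  0.01] std mm 0.7
```

View pics/w21z.png

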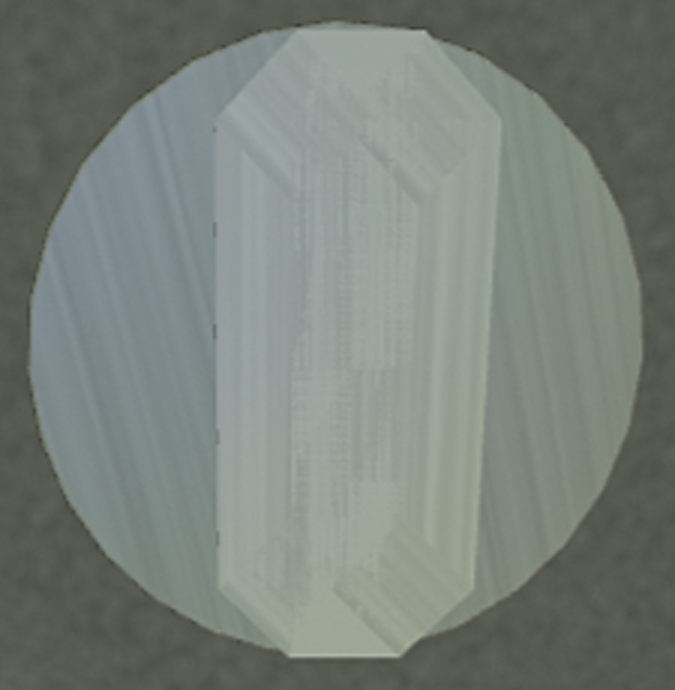

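```bash
python3 - <<'E'
from h import *
import pickle
c,im=pickle.load(open('pics/w21.pkl','rb'))[1:3]
A=ray(c,(np.array([(298,29),(427,29),(500,122),(473,588),(402,657),(290,657),(218,587),(215,125)])-1)/3+[195,10],.11)[:,:2]*1000
print(A.round(1).tolist(),A.mean(0).round(1),(A[[0,1,4,5]].mean(0)).round(1))
ct,it=pickle.load(open('pics/i_top.pkl','rb'))[1:3]; I=it.astype(int); r,g,b=I[...,0],I[...,1],I[...,2];S=I.sum(2)
print('lantern',rect(ct,big((r-b>70)&(r-g>70),(262,235,290,265)),.062))
k=big(S<200,(183,155,203,172)); print('knob top',circ(ct,k,.117))
cs,is_=pickle.load(open('pics/i_side.pkl','rb'))[1:3]
print(get_state()['t'])
E
```

```text
[[469.5, -418.9], [441.7, -423.5], [421.7, -407.9], [403.8, -302.1], [417.7, -281.4], [445.9, -276.6], [466.9, -291.8], [484.3, -396.9]] [ 443.9 -349.9] [ 443.7 -350.1]
lantern [456.   -9.9  41.7  30.6   1.6]
knob top [631.  170.8  10.2  15.7]
47.75
```

```bash
python3 -c "
from station import *
print(job_done()); print(get_state()['t'])"
```

```text
the job is handed in; nothing more can be done
None
the job is handed in; nothing more can be done
```

I handed the job in with everything in place at about 48 s of the 136 s allowed. I moved the pieces in the order asked, setting each down to light contact of a few newtons and releasing it: lantern, lid, saucer, tin.

| Piece | Centring at last check | Level |
|---|---|---|
| Lantern on the mat | within about 1 mm, square to the mat | looks upright in the side view |
| Lid on the teapot | about 0.5 mm off the mouth, by the wrist camera | disc top flat at 95 mm all round, so the plug is in the mouth |
| Saucer on the felt | within about 1 mm of the felt, correctly spaced from its twin | within 0.2° |
| Tin on the cake stand | within about 1 mm of the plate's centre | within 0.1°, top at 110 mm |

Some checks disagreed or were weak:
- **Teapot position:** the top camera placed the mouth about 3 mm from the wrist camera's fix, and the side camera about 5 mm. I used the wrist fix, having also measured the lid with that camera in the same pose.
- **Last top picture:** the arm partly hid the lantern, so its last numbers there (456, −9.9) are unreliable. Its centring rests on the check made right after it was placed; the last side view still showed it upright.

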